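# Set a guarded coaxial coarse/fine control to its marker tabs

## Task

Fold the yellow guard bar of the sloping control unit fully back up the slope, turn the large outer knob until its red line points at the red tab without disturbing the small inner knob, then turn only the inner knob until its blue line points at the blue tab. With both set, press the green button fully in and let it come out again, then swing the guard back down against its stop over the knobs. Leave the screwdriver, the fuse box and the film can where they are.

Things in the scene. Friction and masses are not known exactly. Their poses are not given: they have to be found in the camera images.
- panel: White front panel (215 mm along the slope, 280 mm wide) of a grey wedge-shaped control unit that is fixed to the table, sloping 25 degrees up and away from the robot. Origin: on the common axis of the two knobs, at the panel's face (137 mm above the table). Axes: x up the slope, y to the left along the panel, z out of the panel along the knob axis. The panel reaches from x = -75 to +140 mm and from y = -170 to +110 mm. The dial printed round the knobs is 108 mm wide.
- coarse_knob (a joint): Outer (coarse) knob: round, black, ribbed, 58 mm in diameter, from 5 to 30 mm out of the panel face, red line on its top and rim. Value: direction of the red line about the panel's z, 0 = up the slope, positive anticlockwise seen from in front of the panel. Turns freely of the inner knob between -2.4 and 2.4 and stays where it is left (friction about 0.05 N m).
- fine_knob (a joint): Inner (fine) knob: round, aluminium, 30 mm in diameter, from 32 to 56 mm out of the panel face, standing on the same axis above the outer knob; blue line on its top and side. Value: direction of the blue line, counted as for the outer knob; range -2.4 to 2.4; stays where it is left (friction about 0.03 N m).
- red_tab (a joint): Red pointed marker tab lying flat on the dial, from 30 to 52 mm from the axis, 5 mm high, fixed during the work; target of the outer knob. Value: its direction, counted as for the knobs.
- blue_tab (a joint): Blue pointed marker tab, the same shape, target of the inner knob. Value: its direction, counted as for the knobs.
- coarse_index (a point): Point 31 mm from the knob axis and 4 mm out of the panel, in the direction of the outer knob's red line.
- red_tab_mark (a point): Tip of the red tab, 31 mm from the knob axis and 4 mm out of the panel.
- fine_index (a point): Point 31 mm from the knob axis and 4 mm out of the panel, in the direction of the inner knob's blue line (a point beyond the knob itself).
- blue_tab_mark (a point): Tip of the blue tab, 31 mm from the knob axis and 4 mm out of the panel.
- guard (a joint): Yellow guard: a U of 10 mm round bar, its crossbar 160 mm long, its two legs 90 mm, pivoted on lugs at y = +80 and -80 mm of the panel. 0 = closed against its stop, crossbar over the knobs (25 degrees down the slope from the panel's normal); grows as it folds up the slope, 1.9 = fully back, lying nearly on the panel. Stiff: it stays where it is left and takes about 2 N at the crossbar.
- guard_bar (a point): Middle of the guard's crossbar; the crossbar runs along the panel's y. When closed it is 94 mm out of the panel and 3 mm down the slope of the knob axis.
- guard_hinge (a point): Pivot axis of the guard (along the panel's y), midway between the lugs: 35 mm up the slope of the knob axis and 12 mm out of the panel; 90 mm from the crossbar.
- button (a joint): Green round push button, 36 mm in diameter. 0 = out, 0.006 m = fully in; sprung, fully in takes 5 N.
- button_top (a point): Middle of the button's face; it moves with the button, which is pressed along minus z of the panel.
- screwdriver: Bystander: screwdriver with red grip, 160 mm long, loose on the table; origin at the middle of its underside.
- fuse_box: Bystander: grey box 57 x 74 x 25 mm with a lid, loose on the table; origin at the middle of its underside.
- film_can: Bystander: beige film can 32 mm thick, 50 mm long, lying on the table; origin at the middle of its underside.

How it is judged:
By the outcome, as a careful person would: the job done as asked, in the order asked, and still so for the second after the job is handed in, with the robot touching nothing.
It also fails if it takes over 72 s, if anything falls off the work surface, if the arm or the gripper's body presses on something with over 40 N, if the wrist force passes 120 N, or if a joint passes its speed limit or range.

## Robot

A 6-joint arm with a two-finger parallel gripper is mounted at the origin on a cart in front of the work surface, level with it; the furniture and walls round the work are solid. World frame = base frame: x ahead of the robot, y to its left, z up, the work surface at z = 0. Lengths are in m, angles in rad, forces in N, time in s.
With the tool pointing down it reaches from about 0.35 to 0.975 m from the base axis. Payload 4.9 kg.
Tool frame: the origin (TCP) lies at the very end of the fingers, on their centre line; the grasp point (between the pads) lies 19 mm behind it; x points along the fingers, y is the direction in which the jaws open and shut, and the axes are right-handed (so a half turn about x gives the same grasp; the last joint's range is limited). The gripper opens to 85 mm and grips with 20 to 120 N. Pads are 22 mm wide; open, the fingers measure 114 mm over their backs; the gripper's body (76 mm by 85 mm) begins 54 mm behind the grasp point. The pads swing forward as they close: fully open they stand 13 mm farther back than shut.
Start: joints at [-1.284, 0.053, 1.613, -0, 1.476, -0.119], TCP at [0.247, -0.574, 0.231] pointing down, gripper open.
Joint ranges: [-3.01, 3.01], [-1.01, 2.22], [0.06, 2.58], [-1.02, 4.17], [0.09, 2.62], [-3.14, 3.14]. Speed limits (rad/s): [2.57, 2.57, 3.14, 3.14, 3.14, 3.14].

## Interface

Orientations are given as a rotation vector (axis times angle).
In Python, from station import ctrl, get_image, calibration, finish_job, search_frame, cut_out, mark_of gives the robot as it stands. The module is installed in compiled form; this text tells all that it offers.
- The arm moves only by the tool arm_command, never from a script. Its argument "plan" is a list that holds one entry, the list of rows, each a list of 7 numbers: the shift along the tool's x, y, z in m, then the turn, a rotation vector about the tool's x, y, z in degrees, then the finger opening in m, from 0 to 0.0854. A call has 1 to 20 rows; each row shifts and turns the pose as measured when the row begins, along the tool's axes as they then stand; what a row does not reach is not made up. A row lasts 1/12 s, in which the tool goes at most 41.7 mm and 7.16 degrees, less where a joint would pass 70% of its speed; a pose out of reach is approached as far as the arm can. A call with a gripper value outside its range is refused whole. The fingers move at their own pace and stop on an object; "squeeze" is the grip in N (left out, the last holds). Time passes only in rows, so rows that do not move let the fingers close. It gives the time, the measured TCP pose, the force and the opening at its end, in the units of the state.
- ctrl.get_obs(): the state, without advancing time (a new reading comes with each control period).
- get_image(name): name is "side" or "top"; returns the picture (400x640x3 uint8, red, green, blue); there is no depth.
- calibration(name): a dict with "fx", "fy", "cx", "cy" (pixels), "cam_to_world" (4x4, takes a point from camera to world coordinates). Camera axes: x right, y down, z forward; pixel columns grow to the right and rows downward; lengths in m; the calibration is good to about 2 mm. A picture is of the moment at which its call begins. calibration takes no time and is no camera call.
- finish_job(): hands the job in, once; it reports no verdict.
Trained networks look in the newest picture that a camera, given by its name, has taken for a name from the list of things; names that differ only in an ending like _2 or _b are one class to them, and where a whole thing is asked for, a point or a joint stands for the part that bears it (a point fixed in the world has none). Each returns a list of dicts, best first, with "conf" (0 to 1); they miss things now and then, are a little off and sometimes report something else, mostly with a low value. They report only what shows in the picture. A call takes as long as a camera call.
- search_frame(camera, thing): "at" ([x, y, z] in m, in the coordinates of the camera as it stood for that picture, good to about 4 mm: the middle of the surface that is visible of it).
- cut_out(camera, thing): "mask" (400x640 bool, what is visible of it).
- mark_of(camera, thing): "at" ([x, y, z] in m, in the coordinates of the camera as it stood for that picture, good to about 4 mm: a listed point, or the origin of a listed thing).
The state is a dict: "t": time; "q": joint angles; "dq": joint speeds; "effort": joint torques, N m; "tool_pos": TCP position; "tool_rot": TCP orientation; "contact_force": force on the tool from outside, world axes, zero at the start; "wrist_torque": the same for the moment, N m; "opening": finger opening in m.
Only numpy, scipy, OpenCV 4.12 (cv2) and the standard library are available. Lean on these libraries where they do the work, as an engineer would, in place of code of your own. Each camera call takes 0.05 s, during which the arm holds its last target. There are 200 camera calls.

## Working session

There is one attempt and no reset: what is moved stays moved. The work goes in short steps, Python scripts to look and compute and a tool call to move; the robot and the scene stay as the last step left them, time stands still between calls to the robot, and variables do not carry over. Pictures are saved under pics/ and viewed, about 8 in all and at most 12, crops included, and the job is handed in when it is done.

Besides the shell and the picture viewer there is one more tool, called after "Call:" as a command line: name --argument value ..., lists and objects as JSON in quotes. arm_command: Moves the arm, as the interface text tells. Its arguments: {"type":"object","properties":{"plan":{"type":"array","items":{"type":"array","items":{"type":"array","items":{"type":"number"}}}},"squeeze":{"type":"number"}},"required":["plan"]}

```bash
mkdir -p pics
cat > h.py <<'E'
import numpy as np, cv2
from scipy.spatial.transform import Rotation as R
from station import ctrl, get_image, calibration, finish_job, search_frame, cut_out, mark_of
def w(cam,p):
    M=np.array(calibration(cam)["cam_to_world"]); return M[:3,:3]@np.array(p)+M[:3,3]
def proj(cam,P):
    c=calibration(cam); M=np.linalg.inv(np.array(c["cam_to_world"])); p=M[:3,:3]@np.array(P)+M[:3,3]
    return np.array([c["fx"]*p[0]/p[2]+c["cx"],c["fy"]*p[1]/p[2]+c["cy"]])
def ray(cam,uv):
    c=calibration(cam); M=np.array(c["cam_to_world"]); d=M[:3,:3]@np.array([(uv[0]-c["cx"])/c["fx"],(uv[1]-c["cy"])/c["fy"],1]); return M[:3,3],d
def save(im,n): cv2.imwrite("pics/"+n+".png",im[:,:,::-1])
E
python3 - <<'E'
from h import *
np.set_printoptions(precision=4,suppress=True)
for c in("top","side"):
    save(get_image(c),c+"0"); print(c,calibration(c))
    for n in("panel","coarse_index","red_tab_mark","fine_index","blue_tab_mark","guard_bar","guard_hinge","button_top","coarse_knob","fine_knob"):
        r=mark_of(c,n)
        print(n,[(round(d["conf"],2),w(c,d["at"])) for d in r[:2]])
print(ctrl.get_obs())
E
```

```text
top {'fx': 433.60127510266403, 'fy': 433.60127510266403, 'cx': 320.4130971789552, 'cy': 202.1139696192401, 'cam_to_world': array([[ 0.0088, -0.9872,  0.1591,  0.3799],
       [-1.    , -0.0094, -0.0029,  0.0255],
       [ 0.0044, -0.1591, -0.9873,  1.2357],
       [ 0.    ,  0.    ,  0.    ,  1.    ]])}
panel [(0.64, array([ 0.5035, -0.0033,  0.134 ])), (0.36, array([ 0.5028,  0.1528, -0.0023]))]
coarse_index [(0.8, array([ 0.5277, -0.0179,  0.1548]))]
red_tab_mark [(0.56, array([0.5153, 0.0143, 0.155 ]))]
fine_index [(0.56, array([ 0.5265, -0.0051,  0.1515]))]
blue_tab_mark [(0.73, array([ 0.5269, -0.0059,  0.1521])), (0.62, array([ 0.6436, -0.2163, -0.0024]))]
guard_bar [(0.65, array([ 0.4629, -0.015 ,  0.2253]))]
guard_hinge [(0.97, array([ 0.5266, -0.0013,  0.1668])), (0.21, array([ 0.5662, -0.2301,  0.0004]))]
button_top [(0.6, array([ 0.4889, -0.1318,  0.1496]))]Traceback (most recent call last):
  File "<stdin>", line 6, in <module>
ValueError: it knows: blue_tab_mark, button_top, coarse_index, film_can, fine_index, fuse_box, guard_bar, guard_hinge, panel, red_tab_mark, screwdriver
```

Run:
```python
from h import *
np.set_printoptions(precision=4,suppress=True)
c="side"
im=get_image(c); save(im,c+"0"); print(c,calibration(c))
for n in("panel","coarse_index","red_tab_mark","fine_index","blue_tab_mark","guard_bar","guard_hinge","button_top"):
        r=mark_of(c,n)
        print(n,[(round(d["conf"],2),w(c,d["at"])) for d in r[:2]])
t=cv2.imread("pics/top0.png"); 
a=cv2.resize(t,(512,320)); p=proj("top",[.5,-.01,.14]).astype(int); print(p)
b=cv2.resize(t[p[1]-80:p[1]+80,p[0]-100:p[0]+100],(400,320),interpolation=cv2.INTER_CUBIC)
# two pictures in a stack
s=im[:,:,::-1]; p=proj("side",[.5,-.01,.14]).astype(int); print(p)
cv2.imwrite("pics/a.png",cv2.resize(t[60:340,60:580],None,fx=1.5,fy=1.5))
print(ctrl.get_obs())
```

```text
side {'fx': 424.2346280079644, 'fy': 424.2346280079644, 'cx': 324.5190256928748, 'cy': 203.11373675993647, 'cam_to_world': array([[-0.9207, -0.2426,  0.3058,  0.2043],
       [-0.39  ,  0.6083, -0.6913,  0.7863],
       [-0.0183, -0.7557, -0.6546,  0.8449],
       [ 0.    ,  0.    ,  0.    ,  1.    ]])}
panel [(0.77, array([ 0.4998, -0.0058,  0.1341])), (0.59, array([ 0.5234, -0.0203,  0.1525]))]
coarse_index [(0.73, array([ 0.5222, -0.0206,  0.1494]))]
red_tab_mark [(0.61, array([0.5205, 0.0168, 0.1496]))]
fine_index [(0.62, array([ 0.5236, -0.0081,  0.1549]))]
blue_tab_mark [(0.57, array([ 0.5255, -0.0236,  0.1539]))]
guard_bar [(0.61, array([ 0.4621, -0.0123,  0.2252]))]
guard_hinge [(0.74, array([ 0.5206, -0.0038,  0.1591]))]
button_top [(0.4, array([ 0.4846, -0.1365,  0.1412]))]
[332 224]
[344 194]
{'t': 0.9, 'q': array([-1.284 ,  0.0527,  1.6129, -0.    ,  1.476 , -0.119 ]), 'dq': array([ 0.0021, -0.0001, -0.0004, -0.001 , -0.0003,  0.0004]), 'effort': array([ -0.0005, -39.3685, -37.0466,  -0.0001,   0.0004,  -0.    ]), 'tool_pos': array([ 0.2467, -0.5742,  0.2313]), 'tool_rot': array([ 1.9982,  0.411 , -1.9982]), 'contact_force': array([ 0.3611,  0.4306, -0.4333]), 'wrist_torque': array([-0.0027, -0.0094,  0.0014]), 'opening': 0.08510833319546386}
```

View pics/a.png

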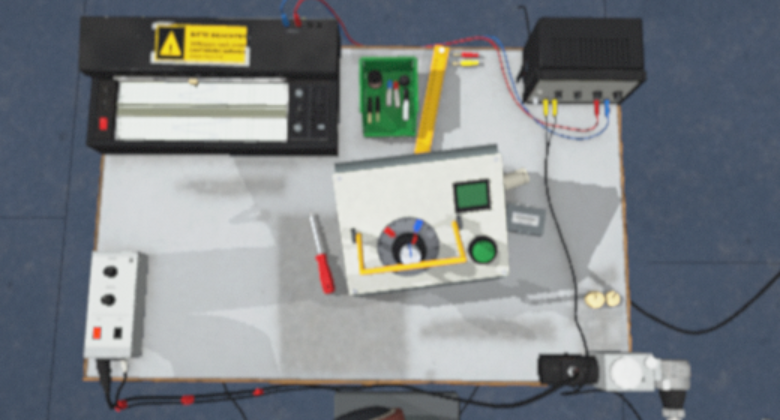

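View pics/side0.png

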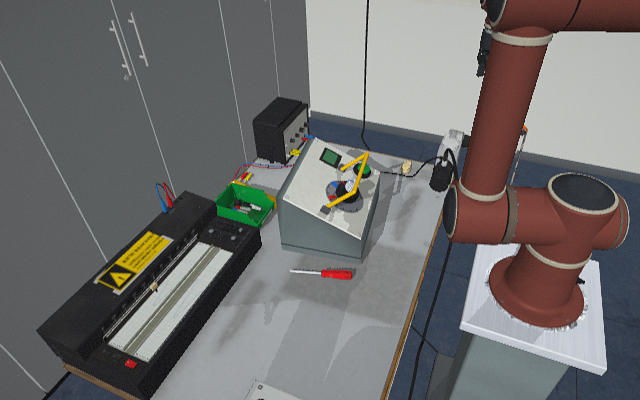

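The top view shows the unit yawed slightly, with the knobs near (408,245), the button at (483,249) and the guard closed over the knobs. The side view shows the unit at about (330,190) and nothing else near it. Next I fit the panel pose from the white face in both images.

```bash
cat >> h.py <<'E'
def frame(p):
    x,y,yaw=p; Rm=R.from_euler("ZY",[yaw,-np.radians(25)]).as_matrix(); return Rm,np.array([x,y,.137])
def P2w(p,q): Rm,o=frame(p); return Rm@np.array(q)+o
def poly(cam,p,pts): return np.array([proj(cam,P2w(p,q)) for q in pts])
CORN=[(-.075,-.17,0),(-.075,.11,0),(.14,.11,0),(.14,-.17,0)]
E
python3 - <<'E'
from h import *
from scipy.optimize import minimize
np.set_printoptions(precision=4,suppress=True)
H={};I={}
for c in("top","side"):
    im=get_image(c); I[c]=im; m=cut_out(c,"panel")[0]["mask"]
    hsv=cv2.cvtColor(im,cv2.COLOR_RGB2HSV)
    v=hsv[...,2][m]; print(c,m.sum(),np.percentile(v,[5,25,50,75,95]))
    wm=(m&(hsv[...,2]>(180)))  .astype(np.uint8)
    n,l,s,_=cv2.connectedComponentsWithStats(wm); k=1+np.argmax(s[1:,4]); pts=np.argwhere(l==k)[:,::-1].astype(np.int32)
    h=cv2.convexHull(pts); H[c]=np.zeros(m.shape,np.uint8); cv2.fillPoly(H[c],[h],1); print(cv2.approxPolyDP(h,5,True).reshape(-1,2))
def cost(p,cs=("top","side")):
    t=0
    for c in cs:
        m=np.zeros((400,640),np.uint8); cv2.fillPoly(m,[np.round(poly(c,p[:3],CORN)*16).astype(np.int32)],1,shift=4)
        t+=1-(m&H[c]).sum()/(m|H[c]).sum()
    return t
for cs in(("top",),("side",),("top","side")):
    r=minimize(cost,[.502,-.004,.12],args=(cs,),method="Nelder-Mead",options=dict(initial_simplex=[[.502,-.004,.12],[.512,-.004,.12],[.502,.006,.12],[.502,-.004,.2]]))
    print(cs,r.x,r.fun)
p=r.x
out=[]
for c in("top","side"):
    q=proj(c,P2w(p,[.03,-.03,0])).astype(int); z=6 if c=="top" else 6
    x0,y0=q[0]-66,q[1]-48; cr=cv2.resize(I[c][y0:y0+96,x0:x0+132],None,fx=6,fy=6,interpolation=cv2.INTER_CUBIC)
    cv2.polylines(cr,[((poly(c,p,CORN)-[x0,y0]+.5)*6).astype(np.int32)],True,(255,0,255),1)
    for g in([.03,0,0],[.035,.08,.012],[.035,-.08,.012],[-.003,0,.094]):
        cv2.circle(cr,tuple(((proj(c,P2w(p,g))-[x0,y0]+.5)*6).astype(int)),3,(255,0,255),-1)
    save(cr,"z_"+c)
E
```

```text
top 8868 [ 85. 171. 224. 230. 233.]
[[398 243]
 [293 256]
 [283 177]
 [392 163]]
side 5857 [ 42. 131. 190. 197. 219.]
[[368 153]
 [360 239]
 [283 199]
 [315 138]]
('top',) [ 0.5009 -0.0052  0.1298] 0.011122015047432154
('side',) [ 0.5035 -0.0079  0.1126] 0.15194805194805194
('top', 'side') [ 0.5014 -0.0064  0.1253] 0.1646843629250112
```

View pics/z_top.png

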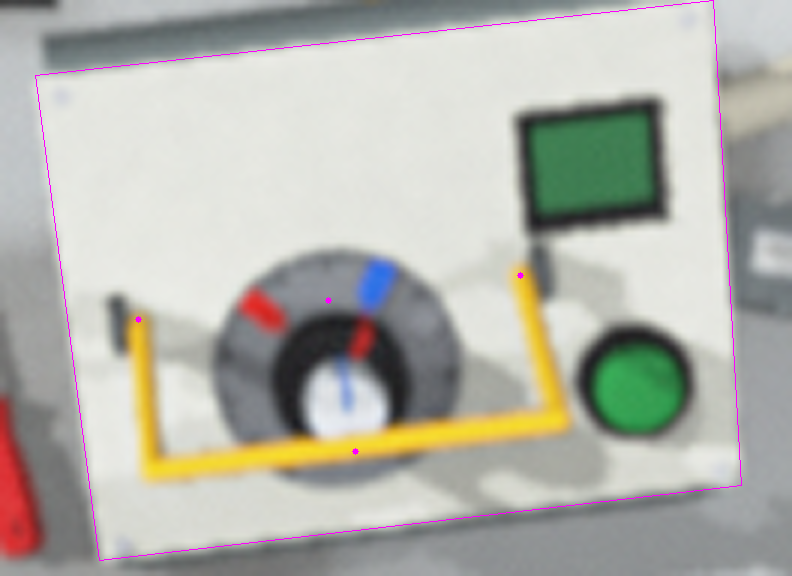

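View pics/z_side.png

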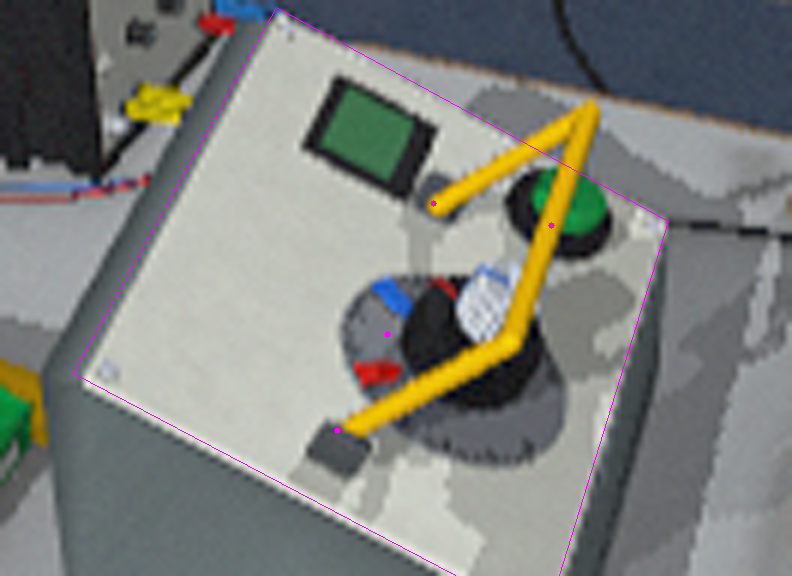

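The fit is good: the outlines, hinge and bar points match in both views. Panel pose is about (0.501, -0.006), yaw 0.128. Next I work out the tool moves and the angles as they show now.

```bash
cat >> h.py <<'E'
PP=(.5012,-.0058,.128)
np.set_printoptions(precision=4,suppress=True)
def go(pos,phi,tilt=0):
    """target TCP in panel coords (m), jaw dir angle phi (deg): total turn (deg, tool axes), then total shift along the tool axes after the turn"""
    Rm,o=frame(PP); s=ctrl.get_obs(); R0=R.from_rotvec(s["tool_rot"])
    a=np.radians(phi); y=Rm@[np.cos(a),np.sin(a),0]; x=-Rm[:,2]
    x=R.from_rotvec(np.radians(tilt)*Rm[:,1]).apply(x); y=R.from_rotvec(np.radians(tilt)*Rm[:,1]).apply(y)
    R1=R.from_matrix(np.c_[x,y,np.cross(x,y)]); d=P2w(PP,pos)-s["tool_pos"]
    print("t %.2f turn"%s["t"],np.degrees((R0.inv()*R1).as_rotvec()).round(2),"shift",R1.inv().apply(d).round(4),"panel pos",(Rm.T@(s["tool_pos"]-o)).round(4),"F",s["contact_force"].round(1),"q",s["q"].round(2),"op",round(s["opening"],4))
E
python3 - <<'E'
from h import *
print(R.from_rotvec(ctrl.get_obs()["tool_rot"]).as_matrix())
for phi in(0,180): go([-.003,0,.15],phi)
E
```

```text
[[ 0.      0.3948 -0.9188]
 [ 0.     -0.9188 -0.3948]
 [-1.     -0.     -0.    ]]
t 1.10 turn [-72.83  16.15  21.4 ] shift [ 0.0728  0.2517 -0.5313] panel pos [-0.2547 -0.5313  0.2228] F [ 0.2 -0.  -0.3] q [-1.28  0.05  1.61  0.    1.48 -0.12] op 0.0855
t 1.10 turn [104.02  23.06 -17.4 ] shift [ 0.0728 -0.2517  0.5313] panel pos [-0.2547 -0.5313  0.2228] F [ 0.2 -0.  -0.3] q [-1.28  0.05  1.61  0.    1.48 -0.12] op 0.0855
```

Call:
arm_command --plan '[[[-0.035,0,0,0,0,0,0.04],[-0.035,0,0,0,0,0,0.04],[-0.035,0,0,0,0,0,0.04],[-0.035,0,0,0,0,0,0.04],[0,0,0,-6.07,1.35,1.78,0.04],[0,0,0,-6.07,1.35,1.78,0.04],[0,0,0,-6.07,1.35,1.78,0.04],[0,0,0,-6.07,1.35,1.78,0.04],[0,0,0,-6.07,1.35,1.78,0.04],[0,0,0,-6.07,1.35,1.78,0.04],[0,0,0,-6.07,1.35,1.78,0.04],[0,0,0,-6.07,1.35,1.78,0.04],[0,0,0,-6.07,1.35,1.78,0.04],[0,0,0,-6.07,1.35,1.78,0.04],[0,0,0,-6.07,1.35,1.78,0.04],[0,0,0,-6.07,1.35,1.78,0.04]]]'

```text
t: 2.43
tool_pos: [0.2481, -0.5726, 0.3811]
tool_rot: [1.266, 0.974, -0.728]
contact_force: [0.3, -1.0, 0.8]
opening: 0.0401
```

```bash
python3 -c "
from h import *
go([-.003,0,.15],0)"
```

```text
t 2.43 turn [ 3.83 -0.54 -0.92] shift [ 0.2079  0.1869 -0.5299] panel pos [-0.1899 -0.5299  0.3579] F [ 0.3 -1.   0.8] q [-1.48 -0.04  1.51  0.45  1.69 -1.63] op 0.0401
```

Call:
arm_command --plan '[[[0,0.0117,-0.0331,0.24,0,0,0.04],[0,0.0117,-0.0331,0.24,0,0,0.04],[0,0.0117,-0.0331,0.24,0,0,0.04],[0,0.0117,-0.0331,0.24,0,0,0.04],[0,0.0117,-0.0331,0.24,0,0,0.04],[0,0.0117,-0.0331,0.24,0,0,0.04],[0,0.0117,-0.0331,0.24,0,0,0.04],[0,0.0117,-0.0331,0.24,0,0,0.04],[0,0.0117,-0.0331,0.24,0,0,0.04],[0,0.0117,-0.0331,0.24,0,0,0.04],[0,0.0117,-0.0331,0.24,0,0,0.04],[0,0.0117,-0.0331,0.24,0,0,0.04],[0,0.0117,-0.0331,0.24,0,0,0.04],[0,0.0117,-0.0331,0.24,0,0,0.04],[0,0.0117,-0.0331,0.24,0,0,0.04],[0,0.0117,-0.0331,0.24,0,0,0.04]]]'

```text
t: 3.77
tool_pos: [0.3343, -0.0152, 0.4606]
tool_rot: [1.354, 0.959, -0.781]
contact_force: [1.1, 0.9, 0.2]
opening: 0.0401
```

```bash
python3 -c "
from h import *
go([-.003,0,.082],0)"
```

```text
t 3.77 turn [-1.75 -1.15 -0.66] shift [0.2817 0.0114 0.0119] panel pos [-0.0144  0.0119  0.3637] F [1.1 0.9 0.2] q [-0.51 -1.01  2.01  0.28  1.77 -0.51] op 0.0401
```

Call:
arm_command --plan '[[[0.035,0.0015,0.0015,-0.25,-0.15,-0.1,0.04],[0.035,0.0015,0.0015,-0.25,-0.15,-0.1,0.04],[0.035,0.0015,0.0015,-0.25,-0.15,-0.1,0.04],[0.035,0.0015,0.0015,-0.25,-0.15,-0.1,0.04],[0.035,0.0015,0.0015,-0.25,-0.15,-0.1,0.04],[0.03,0.0015,0.0015,-0.25,-0.15,-0.1,0.04],[0,0,0,0,0,0,0.04]]]'

```text
t: 4.35
tool_pos: [0.4354, 0.0035, 0.2836]
tool_rot: [1.3, 0.956, -0.753]
contact_force: [-1.4, 0.2, -0.9]
opening: 0.0401
```

```bash
python3 -c "
from h import *
go([-.003,0,.082],0)"
```

```text
t 4.35 turn [ 1.48 -0.2  -1.1 ] shift [ 0.0779 -0.0069  0.0177] panel pos [0.0039 0.0177 0.1599] F [-1.4  0.2 -0.9] q [-0.28 -0.82  2.23  0.18  1.32 -0.44] op 0.0401
```

Call:
arm_command --plan '[[[0,-0.0035,0.009,0.7,-0.1,-0.5,0.04],[0,-0.0035,0.009,0.7,-0.1,-0.5,0.04],[0.025,0,0,0,0,0,0.04],[0.025,0,0,0,0,0,0.04],[0.025,0,0,0,0,0,0.04],[0.003,0,0,0,0,0,0.04]]]'

```text
t: 4.85
tool_pos: [0.4678, -0.0184, 0.2217]
tool_rot: [1.316, 0.938, -0.78]
contact_force: [-0.1, 1.0, -0.6]
opening: 0.0401
```

```bash
python3 -c "
from h import *
go([-.003,0,.082],0)"
```

```text
t 4.85 turn [-0.2   0.66 -0.94] shift [ 0.0095 -0.0073 -0.0082] panel pos [ 0.0043 -0.0082  0.0915] F [-0.1  1.  -0.6] q [-0.3  -0.69  2.26  0.19  1.16 -0.47] op 0.0401
```

Call:
arm_command --plan '[[[0.005,-0.007,0,0,0.6,-0.9,0.04],[0.004,0,0,0,0,0,0.04],[0,0,0,0,0,0,0],[0,0,0,0,0,0,0],[0,0,0,0,0,0,0],[0,0,0,0,0,0,0],[0,0,0,0,0,0,0]]]' --squeeze 25

```text
t: 5.43
tool_pos: [0.4664, -0.0229, 0.2187]
tool_rot: [1.319, 0.946, -0.785]
contact_force: [2.3, 0.0, -3.2]
opening: 0.0084
```

```bash
python3 -c "
from h import *
go([-.003,0,.082],0)
save(get_image('top'),'g1')"
```

```text
t 5.43 turn [-0.37  0.36 -0.52] shift [ 0.0076 -0.0042 -0.0125] panel pos [ 0.0012 -0.0125  0.0896] F [ 2.3  0.  -3.2] q [-0.32 -0.68  2.26  0.2   1.17 -0.48] op 0.0084
```

Call:
arm_command --plan '[[[0,0,0,0,0,0,0.04],[0,0,0,0,0,0,0.04],[0,0,0,0,0,0,0.04],[0,0,0,0,0,0,0.04],[0.008,-0.003,0.004,0,0,0,0.04],[0.004,0,0,0,0,0,0.04],[0,0,0,0,0,0,0.04]]]'

```text
t: 6.07
tool_pos: [0.4707, -0.0271, 0.2096]
tool_rot: [1.318, 0.942, -0.781]
contact_force: [0.6, -0.8, -0.0]
opening: 0.0399
```

```bash
python3 -c "
from h import *
go([-.003,0,.082],0)"
```

```text
t 6.07 turn [-0.26  0.48 -0.8 ] shift [-0.0023 -0.0038 -0.0172] panel pos [ 0.0008 -0.0172  0.0797] F [ 0.6 -0.8 -0. ] q [-0.33 -0.66  2.26  0.2   1.14 -0.5 ] op 0.0399
```

Call:
arm_command --plan '[[[0,-0.003,-0.008,0,0,0,0.04],[0,-0.001,-0.008,0,0,0,0.0],[0,0,0,0,0,0,0],[0,0,0,0,0,0,0],[0,0,0,0,0,0,0],[0,0,0,0,0,0,0]]]' --squeeze 25

```text
t: 6.57
tool_pos: [0.4647, -0.0104, 0.2066]
tool_rot: [1.316, 0.94, -0.782]
contact_force: [1.7, -0.7, -0.9]
opening: 0.0092
```

Run:
```python
from h import *
go([-.003,0,.082],0)
im=get_image('top'); q=proj('top',P2w(PP,[.0,0,.08])).astype(int)
save(cv2.resize(im[q[1]-50:q[1]+50,q[0]-60:q[0]+60],None,fx=5,fy=5,interpolation=cv2.INTER_CUBIC),'g2')
```

```text
t 6.57 turn [-0.2   0.59 -0.8 ] shift [-0.0034  0.0009  0.0001] panel pos [-0.0039  0.0001  0.0786] F [ 1.7 -0.7 -0.9] q [-0.28 -0.69  2.28  0.18  1.14 -0.45] op 0.0092
```

View pics/g2.png

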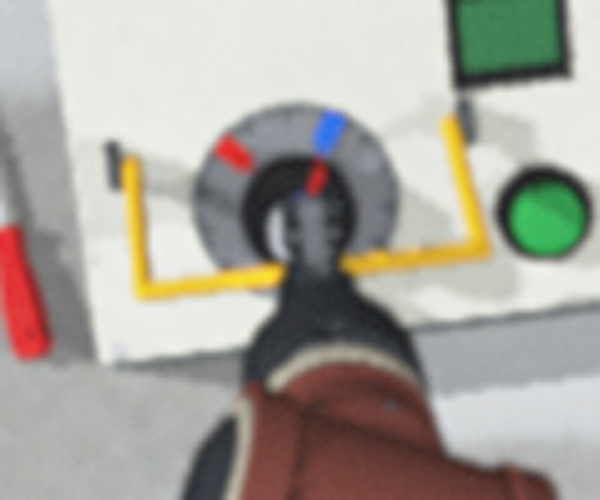

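Picture g2 shows the pads holding the crossbar at its middle (about (315,265)). Next I fold it up along its arc.

Run:
```python
from h import *
a=np.radians(np.linspace(-25,84,25)); P=90*np.c_[np.sin(a),np.cos(a)]
d=np.diff(P,axis=0); print([[round(-z/1000,4),round(x/1000,4)] for x,z in d])
```

```text
[[np.float64(-0.0028), np.float64(0.0066)], [np.float64(-0.0022), np.float64(0.0068)], [np.float64(-0.0017), np.float64(0.0069)], [np.float64(-0.0011), np.float64(0.007)], [np.float64(-0.0006), np.float64(0.0071)], [np.float64(-0.0), np.float64(0.0071)], [np.float64(0.0006), np.float64(0.0071)], [np.float64(0.0011), np.float64(0.007)], [np.float64(0.0017), np.float64(0.0069)], [np.float64(0.0022), np.float64(0.0068)], [np.float64(0.0028), np.float64(0.0066)], [np.float64(0.0033), np.float64(0.0063)], [np.float64(0.0038), np.float64(0.0061)], [np.float64(0.0042), np.float64(0.0057)], [np.float64(0.0047), np.float64(0.0054)], [np.float64(0.0051), np.float64(0.005)], [np.float64(0.0055), np.float64(0.0046)], [np.float64(0.0058), np.float64(0.0041)], [np.float64(0.0061), np.float64(0.0037)], [np.float64(0.0064), np.float64(0.0032)], [np.float64(0.0066), np.float64(0.0027)], [np.float64(0.0068), np.float64(0.0021)], [np.float64(0.007), np.float64(0.0016)], [np.float64(0.0071), np.float64(0.001)]]
```

Call:
arm_command --plan '[[[-0.0028,0.0066,0,0,0,0,0],[-0.0022,0.0068,0,0,0,0,0],[-0.0017,0.0069,0,0,0,0,0],[-0.0011,0.007,0,0,0,0,0],[-0.0006,0.0071,0,0,0,0,0],[0,0.0071,0,0,0,0,0],[0.0006,0.0071,0,0,0,0,0],[0.0011,0.007,0,0,0,0,0],[0.0017,0.0069,0,0,0,0,0],[0.0022,0.0068,0,0,0,0,0],[0.0028,0.0066,0,0,0,0,0],[0.0033,0.0063,0,0,0,0,0]]]'

```text
t: 7.62
tool_pos: [0.5397, -0.0002, 0.2406]
tool_rot: [1.309, 0.963, -0.798]
contact_force: [-4.3, -0.7, 2.4]
opening: 0.0085
```

```bash
cat >> h.py <<'E'
def arc(off=.015):
    Rm,o=frame(PP); s=ctrl.get_obs(); p=Rm.T@(s["tool_pos"]-o); v=p+[0,0,off]-[.035,0,.012]
    print("arc angle %.1f deg radius %.4f"%(np.degrees(np.arctan2(v[0],v[2])),np.hypot(v[0],v[2])))
E
python3 -c "
from h import *
arc(); go([.1195,0,.006],0)"
```

```text
arc angle 28.7 deg radius 0.0917
t 7.62 turn [-0.19  0.28  0.65] shift [0.0714 0.0404 0.0006] panel pos [0.0791 0.0006 0.0774] F [-4.3 -0.7  2.4] q [-0.21 -0.45  2.07  0.15  1.12 -0.37] op 0.0085
```

Call:
arm_command --plan '[[[0.0038,0.0061,0,0,0,0,0],[0.0044,0.0057,0,0,0,0,0],[0.0048,0.0054,0,0,0,0,0],[0.0051,0.005,0,0,0,0,0],[0.0056,0.0046,0,0,0,0,0],[0.0058,0.0041,0,0,0,0,0],[0.0062,0.0037,0,0,0,0,0],[0.0065,0.0032,0,0,0,0,0],[0.0066,0.0027,0,0,0,0,0]]]'

```text
t: 8.37
tool_pos: [0.6011, 0.0082, 0.2069]
tool_rot: [1.308, 0.969, -0.801]
contact_force: [-5.6, -0.8, 0.3]
opening: 0.0089
```

```bash
python3 -c "
from h import *
arc(); go([.1245,0,.006],0)"
```

```text
arc angle 74.6 deg radius 0.0892
t 8.37 turn [-0.2   0.15  1.  ] shift [0.0147 0.0035 0.0011] panel pos [0.121  0.0011 0.0207] F [-5.6 -0.8  0.3] q [-0.16 -0.25  1.98  0.14  1.02 -0.34] op 0.0089
```

Call:
arm_command --plan '[[[0.006,0.0015,0,0,0,0,0],[0.006,0.0012,0,0,0,0,0],[0.003,0.0005,0,0,0,0,0],[0.001,0,0,0,0,0,0]]]'

```text
t: 8.7
tool_pos: [0.6079, 0.0089, 0.1958]
tool_rot: [1.3, 0.981, -0.81]
contact_force: [-13.4, -1.1, 7.1]
opening: 0.0092
```

```bash
python3 -c "
from h import *
arc(); go([.1245,0,.006],0)"
```

```text
arc angle 83.0 deg radius 0.0882
t 8.70 turn [-0.01  0.11  1.83] shift [0.0017 0.002  0.001 ] panel pos [0.1225 0.001  0.0077] F [-13.4  -1.1   7.1] q [-0.16 -0.21  1.96  0.13  1.01 -0.33] op 0.0092
```

Call:
arm_command --plan '[[[-0.0005,-0.001,0,0,0,0,0.03],[0,0,0,0,0,0,0.03],[0,0,0,0,0,0,0.03],[-0.01,0,0,0,0,0,0.03],[-0.03,0,0,0,0,0,0.03],[-0.03,0,0,0,0,0,0.03],[-0.03,-0.01,0,0,0,0,0.03],[-0.02,-0.03,0,0,0,0,0.07],[-0.02,-0.03,0,0,0,0,0.07],[0,-0.03,0,0,0,0,0.07],[0,-0.03,0,0,0,0,0.07],[0,0,0,0,0,0,0.07],[0,0,0,0,0,0,0.07]]]'

```text
t: 9.78
tool_pos: [0.4317, -0.0134, 0.2853]
tool_rot: [1.306, 0.957, -0.793]
contact_force: [-0.1, -0.1, 0.7]
opening: 0.0699
```

```bash
cat >> h.py <<'E'
def crop(c,im,ctr=(.03,-.03,0),z=6,s=(66,48),dots=()):
    q=proj(c,P2w(PP,ctr)).astype(int); x0,y0=q[0]-s[0],q[1]-s[1]
    cr=cv2.resize(im[y0:y0+2*s[1],x0:x0+2*s[0]],None,fx=z,fy=z,interpolation=cv2.INTER_CUBIC)
    for g in dots: cv2.circle(cr,tuple(((proj(c,P2w(PP,g))-[x0,y0]+.5)*z).astype(int)),2,(255,0,255),-1)
    return cr
def gpt(a): return (.035+.09*np.sin(a-np.radians(25)),0,.012+.09*np.cos(a-np.radians(25)))
def knobs(cams=("top","side"),v=True):
    """angles of tabs and lines from colour, by weighted direction of back-projected pixels"""
    Rm,o=frame(PP)
    for c in cams:
        im=get_image(c); hsv=cv2.cvtColor(im,cv2.COLOR_RGB2HSV).astype(int); k=calibration(c)
        h,s,vv=hsv[...,0],hsv[...,1],hsv[...,2]
        red=((h<8)|(h>172))&(s>110)&(vv>60); blue=(h>102)&(h<125)&(s>70)&(vv>60)
        for n,m,z,r0,r1 in(("red_tab",red,.005,.031,.056),("red_line",red,.030,.010,.0305),("blue_tab",blue,.005,.031,.056),("blue_line",blue,.056,.0,.0165)):
            A=[]
            for vy,ux in np.argwhere(m):
                O,d=ray(c,(ux,vy)); O=Rm.T@(O-o); d=Rm.T@d; q=O+d*(z-O[2])/d[2]; r=np.hypot(q[0],q[1])
                if r0<r<r1: A.append((q[0],q[1],s[vy,ux]))
            if not A: print(c,n,"none"); continue
            A=np.array(A); ctr=np.average(A[:,:2],axis=0,weights=A[:,2])
            print(c,n,"n",len(A),"angle %.3f r %.4f"%(np.arctan2(ctr[1],ctr[0]),np.hypot(*ctr)))
E
python3 - <<'E'
from h import *
arc(); go([-.0,0,.1],0)
knobs()
a=get_image("top"); b=get_image("side"); save(np.hstack([crop("top",a,z=4,s=(50,60),dots=[gpt(1.9)]),crop("side",b,z=4,s=(50,60),dots=[gpt(1.9)])]),"g3")
E
```

```text
arc angle -12.1 deg radius 0.1707
t 9.78 turn [0.05 0.5  0.3 ] shift [0.0639 0.0007 0.0014] panel pos [-0.0007  0.0014  0.1639] F [-0.1 -0.1  0.7] q [-0.32 -0.81  2.21  0.18  1.35 -0.45] op 0.0699Traceback (most recent call last):
  File "<stdin>", line 3, in <module>
  File "h.py", line 45, in knobs
    O,d=ray(c,(ux,vy)); O=Rm.T@(O-o); d=Rm.T@d; q=O+d*(z-O[2])/d[2]; r=np.hypot(q[0],q[1])
        ~~~^^^^^^^^^^^
  File "h.py", line 10, in ray
    c=calibration(cam); M=np.array(c["cam_to_world"]); d=M[:3,:3]@np.array([(uv[0]-c["cx"])/c["fx"],(uv[1]-c["cy"])/c["fy"],1]); return M[:3,3],d
ValueError: time passes only in moves, steps and waits
```

```bash
sed -i 's/^def w(cam/import functools\ncalibration=functools.lru_cache(None)(calibration)\ndef w(cam/' h.py
python3 - <<'E'
from h import *
knobs()
a=get_image("top"); b=get_image("side"); save(np.hstack([crop("top",a,z=4,s=(50,60),dots=[gpt(1.9)]),crop("side",b,z=4,s=(50,60),dots=[gpt(1.9)])]),"g3")
E
```

```text
top red_tab n 32 angle 0.735 r 0.0410
top red_line n 22 angle -0.502 r 0.0235
top blue_tab n 45 angle -0.517 r 0.0423
top blue_line n 4 angle -0.092 r 0.0122
side red_tab n 33 angle 0.512 r 0.0292
side red_line n 8 angle -0.553 r 0.0213
side blue_tab n 28 angle -0.540 r 0.0399
side blue_line n 10 angle -0.083 r 0.0064
```

View pics/g3.png

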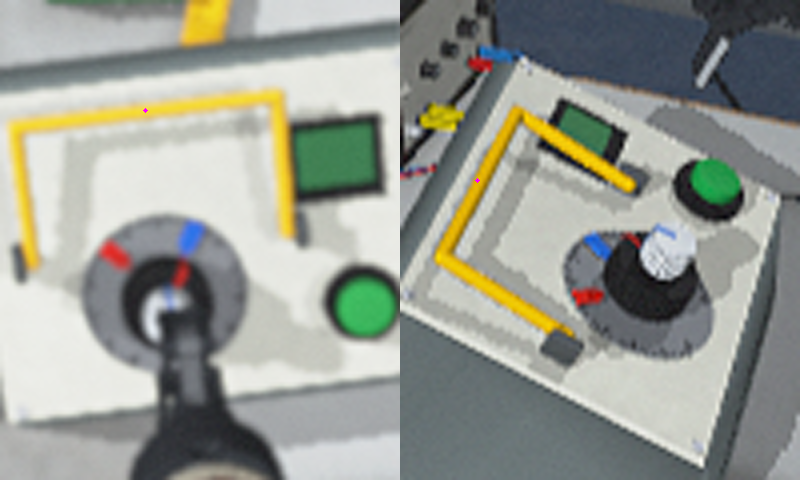

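Picture g3: the guard lies fully back, with the bar on the predicted 1.9 points ((145,110) and (478,181)). The red tab is at (115,255), the blue tab at (190,238) and the red line at (182,272). I measure the angles by sampled profile.

```bash
cat >> h.py <<'E'
def prof(cams=("top","side")):
    th=np.radians(np.arange(-140,140.1,1))
    for c in cams:
        im=get_image(c).astype(np.float32); r_,g,b=im[...,0],im[...,1],im[...,2]
        for n,ch,z,rs in(("red_tab",r_-np.maximum(g,b),.005,(.034,.049)),("red_line",r_-np.maximum(g,b),.030,(.019,.028)),("blue_tab",b-r_-.3*np.abs(b-g),.005,(.034,.049)),("blue_line",b-r_,.056,(.004,.0135))):
            uv=np.array([[proj(c,P2w(PP,[r*np.cos(t),r*np.sin(t),z])) for r in np.linspace(*rs,8)] for t in th]).astype(np.float32)
            f=cv2.remap(ch,uv[...,0],uv[...,1],cv2.INTER_LINEAR).mean(1); f=cv2.GaussianBlur(f.reshape(-1,1),(1,7),2).ravel()
            base=np.median(f); k=np.argmax(f); wgt=np.clip(f-base-.4*(f[k]-base),0,None); wgt[np.abs(th-th[k])>.6]=0
            print(c,n,"angle %.3f (peak %.0f over %.0f)"%((wgt*th).sum()/wgt.sum(),f[k],base))
E
python3 - <<'E'
from h import *
prof()
go([0,0,.1],-35)
E
```

```text
top red_tab angle 0.734 (peak 159 over -8)
top red_line angle -0.509 (peak 119 over -3)
top blue_tab angle -0.518 (peak 138 over 7)
top blue_line angle -0.134 (peak 38 over 9)
side red_tab angle 0.806 (peak 157 over -10)
side red_line angle -0.562 (peak 81 over -3)
side blue_tab angle -0.493 (peak 130 over 8)
side blue_line angle -0.199 (peak 67 over 20)
t 10.13 turn [35.1   0.52  0.45] shift [0.0626 0.0012 0.0011] panel pos [-0.0004  0.0016  0.1626] F [-0.  -0.2  1.2] q [-0.32 -0.81  2.21  0.18  1.35 -0.45] op 0.07
```

```bash
cat > dial.py <<'E'
from h import *
from scipy.optimize import least_squares
for c in("top","side"):
    g=cv2.cvtColor(get_image(c),cv2.COLOR_RGB2GRAY).astype(np.float32); th=np.radians(np.arange(0,360,4)); rs=np.arange(.044,.0641,.0005)
    uv=np.array([[proj(c,P2w(PP,[r*np.cos(t),r*np.sin(t),.0005])) for r in rs] for t in th]).astype(np.float32)
    f=cv2.GaussianBlur(cv2.remap(g,uv[...,0],uv[...,1],cv2.INTER_CUBIC),(7,1),1.5)
    d=np.gradient(f,axis=1); k=d.argmax(1); ok=d.max(1)>4; e=rs[k]-.054
    A=np.c_[np.cos(th),np.sin(th),np.ones_like(th)][ok]; r=least_squares(lambda x:(A@x-e[ok])*1000,[0,0,0],loss="soft_l1",f_scale=.5)
    print(c,ok.sum(),"dx,dy,dr mm",(r.x*1000).round(2),"med resid",np.median(np.abs(r.fun)).round(2))
E
python3 dial.py
```

```text
top 82 dx,dy,dr mm [-0.75 -1.21 -1.16] med resid 0.31
side 85 dx,dy,dr mm [-3.15 -1.63 -0.3 ] med resid 0.46
```

```bash
sed -i 's/P2w(PP,\[r\*np.cos(t),r\*np.sin(t),z\])/P2w(PP,[r*np.cos(t)+OFF[c][0],r*np.sin(t)+OFF[c][1],z])/' h.py
echo 'OFF={"top":(-.00075,-.0012),"side":(-.00315,-.0016)}' >> h.py
python3 - <<'E'
from h import *
prof()
go([-.0015,-.0014,.07],-35)
E
```

```text
top red_tab angle 0.743 (peak 157 over -9)
top red_line angle -0.447 (peak 118 over -3)
top blue_tab angle -0.484 (peak 138 over 7)
top blue_line angle -0.017 (peak 36 over 8)
side red_tab angle 0.780 (peak 149 over -9)
side red_line angle -0.432 (peak 92 over -3)
side blue_tab angle -0.421 (peak 138 over 8)
side blue_line angle -0.041 (peak 82 over 14)
t 10.33 turn [35.09  0.53  0.44] shift [0.0925 0.0011 0.0029] panel pos [-0.0008  0.0016  0.1625] F [-0.8 -0.2 -0.3] q [-0.32 -0.81  2.21  0.18  1.35 -0.45] op 0.0704
```

Call:
arm_command --plan '[[[0,0,0,5.9,0.1,0.1,0.078],[0,0,0,5.9,0.1,0.1,0.078],[0,0,0,5.9,0.1,0.1,0.078],[0,0,0,5.9,0.1,0.1,0.078],[0,0,0,5.9,0.1,0.1,0.078],[0,0,0,5.6,0,0,0.078],[0.03,0,0,0,0,0,0.078],[0.03,0.0005,0.0015,0,0,0,0.078],[0.03,0.0005,0.0015,0,0,0,0.078],[0,0,0,0,0,0,0.078]]]'

```text
t: 11.17
tool_pos: [0.4734, -0.0116, 0.2034]
tool_rot: [1.86, 0.721, -1.141]
contact_force: [-0.2, 0.3, -1.8]
opening: 0.0779
```

```bash
python3 -c "
from h import *
go([-.0015,-.0014,.009],-35)"
```

```text
t 11.17 turn [-1.75 -0.13 -0.42] shift [ 0.0631 -0.0036  0.0016] panel pos [ 0.0024 -0.0022  0.0721] F [-0.2  0.3 -1.8] q [-0.28 -0.65  2.26  0.19  1.12  0.18] op 0.0779
```

Call:
arm_command --plan '[[[0.0,-0.0036,0.0016,-1.7,0,-0.4,0.078],[0.015,0,0,0,0,0,0.078],[0.02,0,0,0,0,0,0.078],[0.01,0,0,0,0,0,0.078],[0,0,0,0,0,0,0.078]]]'

```text
t: 11.58
tool_pos: [0.4901, -0.0085, 0.163]
tool_rot: [1.833, 0.743, -1.126]
contact_force: [-0.4, 0.5, 0.2]
opening: 0.0783
```

```bash
python3 -c "
from h import *
go([-.0015,-.0014,.009],-35)"
```

```text
t 11.58 turn [ 0.09 -0.18 -0.04] shift [ 0.0194 -0.0017  0.0014] panel pos [ 0.0007 -0.0012  0.0284] F [-0.4  0.5  0.2] q [-0.27 -0.55  2.27  0.19  1.02  0.15] op 0.0783
```

Call:
arm_command --plan '[[[0.01,-0.001,0.001,0,0,0,0.078],[0.009,-0.0005,0.0005,0,0,0,0.078],[0,0,0,0,0,0,0.078],[0,0,0,0,0,0,0.05],[0,0,0,0,0,0,0.05],[0,0,0,0,0,0,0.05],[0,0,0,0,0,0,0.05]]]' --squeeze 25

```text
t: 12.17
tool_pos: [0.4955, -0.007, 0.1464]
tool_rot: [1.833, 0.748, -1.128]
contact_force: [3.7, -0.2, -5.1]
opening: 0.0569
```

```bash
python3 -c "
from h import *
go([-.0015,-.0014,.009],-35)"
```

```text
t 12.17 turn [ 0.12 -0.23  0.23] shift [0.002  0.0004 0.0009] panel pos [-0.0013 -0.0005  0.011 ] F [ 3.7 -0.2 -5.1] q [-0.26 -0.51  2.27  0.2   0.98  0.14] op 0.0569
```

Call:
arm_command --plan '[[[0,0,0,-5.7,0,0,0.05],[0,0,0,-5.7,0,0,0.05],[0,0,0,-5.7,0,0,0.05],[0,0,0,-5.7,0,0,0.05],[0,0,0,-5.7,0,0,0.05],[0,0,0,-5.7,0,0,0.05],[0,0,0,-5.7,0,0,0.05],[0,0,0,-5.7,0,0,0.05],[0,0,0,-5.7,0,0,0.05],[0,0,0,-5.7,0,0,0.05],[0,0,0,-5.7,0,0,0.05],[0,0,0,-3,0,0,0.05]]]'

```text
t: 13.17
tool_pos: [0.4948, -0.0071, 0.1461]
tool_rot: [0.801, 1.087, -0.441]
contact_force: [1.7, -0.0, -3.0]
opening: 0.0566
```

```bash
python3 -c "
from h import *
go([-.0015,-.0014,.009],33.9)
prof()"
```

```text
t 13.17 turn [-0.07 -0.22 -0.26] shift [ 0.002 -0.     0.001] panel pos [-0.002  -0.0005  0.011 ] F [ 1.7 -0.  -3. ] q [-0.26 -0.51  2.28  0.2   0.98 -1.06] op 0.0566
top red_tab angle 0.743 (peak 58 over -8)
top red_line angle -0.401 (peak -1 over -4)
top blue_tab angle -0.484 (peak 138 over 7)
top blue_line angle 1.301 (peak 7 over 6)
side red_tab angle 0.783 (peak 146 over -9)
side red_line angle 0.826 (peak 20 over -7)
side blue_tab angle -0.409 (peak 101 over 8)
side blue_line angle -0.878 (peak 20 over 13)
```

Call:
arm_command --plan '[[[0,0,0,0,0,0,0.078],[0,0,0,0,0,0,0.078],[0,0,0,0,0,0,0.078],[-0.02,0,0,0,0,0,0.078],[-0.035,0,0,0,0,0,0.078],[-0.035,0,0,0,0,0,0.078],[-0.03,0,0,2,0,0,0.078],[-0.03,0,0,5,0,0,0.06],[0,-0.02,0.016,5,0,0,0.05],[0,-0.02,0.015,5,0,0,0.05],[0,0,0,0,0,0,0.05]]]'

```text
t: 14.18
tool_pos: [0.4124, -0.0636, 0.2836]
tool_rot: [1.079, 1.023, -0.622]
contact_force: [-0.1, 0.8, 0.3]
opening: 0.05
```

Run:
```python
from h import *
go([-.0015,-.0014,.07],12)
prof()
a=get_image("top"); b=get_image("side"); save(np.hstack([crop("top",a,ctr=(0,0,.01),z=8,s=(25,36)),crop("side",b,ctr=(0,0,.02),z=8,s=(25,36))]),"g4")
```

```text
t 14.18 turn [ 3.65  0.03 -0.43] shift [ 0.1032  0.0318 -0.0389] panel pos [-0.0245 -0.046   0.1732] F [-0.1  0.8  0.3] q [-0.51 -0.86  2.24  0.26  1.4  -0.91] op 0.05
top red_tab angle 0.743 (peak 157 over -9)
top red_line angle 0.751 (peak 100 over -3)
top blue_tab angle -0.484 (peak 137 over 7)
top blue_line angle -0.040 (peak 63 over 8)
side red_tab angle 0.780 (peak 152 over -10)
side red_line angle 0.733 (peak 82 over -3)
side blue_tab angle -0.421 (peak 139 over 8)
side blue_line angle -0.041 (peak 82 over 14)
```

View pics/g4.png

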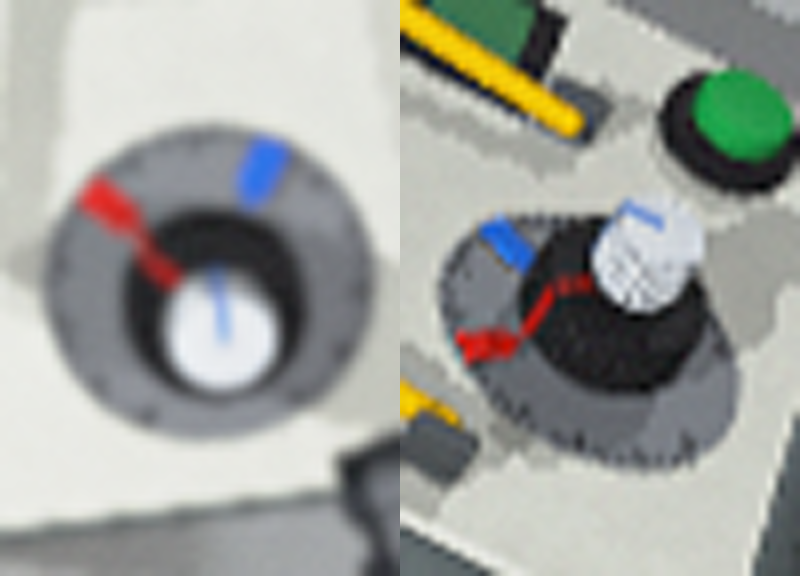

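Picture g4: the red line now runs straight into the red tab tip in both views, and the inner knob's blue line has not moved (-0.04 before and after). Next comes the inner knob.

Call:
arm_command --plan '[[[0,0.016,-0.0195,3.6,0,-0.4,0.05],[0,0.016,-0.0195,0,0,0,0.05],[0,0,0,0,0,0,0.05],[0.03,0,0,0,0,0,0.05],[0.03,0,0,0,0,0,0.05],[0.02,0,0,0,0,0,0.05],[0,0,0,0,0,0,0.05]]]'

```text
t: 14.97
tool_pos: [0.4625, -0.0002, 0.2169]
tool_rot: [1.119, 1.025, -0.648]
contact_force: [0.1, 0.8, -0.2]
opening: 0.0499
```

```bash
python3 -c "
from h import *
go([-.0018,-.001,.036],12)"
```

```text
t 14.97 turn [ 1.11 -0.54 -0.04] shift [ 0.0523 -0.0038  0.011 ] panel pos [-0.0004  0.0105  0.0883] F [ 0.1  0.8 -0.2] q [-0.27 -0.69  2.26  0.19  1.17 -0.66] op 0.0499
```

Call:
arm_command --plan '[[[0,-0.0038,0.011,1.1,-0.5,0,0.05],[0.005,0,0,0,0,0,0.05],[0.015,0,0,0,0,0,0.05],[0,0,0,0,0,0,0.05]]]'

```text
t: 15.3
tool_pos: [0.4716, -0.0113, 0.199]
tool_rot: [1.13, 1.014, -0.663]
contact_force: [-0.4, -0.1, -0.4]
opening: 0.0504
```

```bash
python3 -c "
from h import *
go([-.0018,-.001,.036],12)"
```

```text
t 15.30 turn [ 0.09 -0.02 -0.05] shift [ 0.0328 -0.0006 -0.0009] panel pos [-0.001  -0.0017  0.0688] F [-0.4 -0.1 -0.4] q [-0.29 -0.65  2.27  0.19  1.12 -0.67] op 0.0504
```

Call:
arm_command --plan '[[[0.015,-0.0003,-0.0005,0,0,0,0.05],[0.012,0,0,0,0,0,0.05],[0.005,0,0,0,0,0,0.05],[0,0,0,0,0,0,0.05],[0,0,0,0,0,0,0.022],[0,0,0,0,0,0,0.022],[0,0,0,0,0,0,0.022],[0,0,0,0,0,0,0.022]]]' --squeeze 20

```text
t: 15.97
tool_pos: [0.4831, -0.0134, 0.1753]
tool_rot: [1.125, 1.012, -0.669]
contact_force: [6.6, 2.6, -7.0]
opening: 0.0289
```

```bash
python3 -c "
from h import *
go([-.0018,-.001,.036],12)"
```

```text
t 15.97 turn [0.16 0.32 0.21] shift [ 0.0067  0.     -0.0043] panel pos [-0.0009 -0.0052  0.0427] F [ 6.6  2.6 -7. ] q [-0.28 -0.58  2.27  0.18  1.06 -0.67] op 0.0289
```

Call:
arm_command --plan '[[[0,0,0,0,0,0,0.05],[0,0,0,0,0,0,0.05],[0,0,0,0,0,0,0.05],[0.003,0.0,-0.0045,0,0.3,0.2,0.05],[0,0,0,0,0,0,0.05]]]'

```text
t: 16.38
tool_pos: [0.4845, -0.0093, 0.1762]
tool_rot: [1.129, 1.008, -0.66]
contact_force: [0.2, 0.1, 0.0]
opening: 0.0499
```

```bash
python3 -c "
from h import *
go([-.0018,-.001,.038],12)"
```

```text
t 16.38 turn [ 0.19  0.2  -0.33] shift [ 0.0047 -0.0028 -0.0009] panel pos [ 0.0011 -0.0013  0.0427] F [0.2 0.1 0. ] q [-0.27 -0.59  2.27  0.19  1.05 -0.67] op 0.0499
```

Call:
arm_command --plan '[[[0.003,-0.0028,-0.0005,0.2,0,-0.3,0.05],[0,0,0,0,0,0,0.05],[0,0,0,0,0,0,0.022],[0,0,0,0,0,0,0.022],[0,0,0,0,0,0,0.022],[0,0,0,0,0,0,0.022]]]'

```text
t: 16.88
tool_pos: [0.4832, -0.0093, 0.1724]
tool_rot: [1.129, 1.011, -0.666]
contact_force: [-1.5, 0.3, -0.2]
opening: 0.029
```

```bash
python3 -c "
from h import *
go([-.0018,-.001,.038],12)"
```

```text
t 16.88 turn [ 0.02  0.19 -0.  ] shift [ 0.0018 -0.0001 -0.0002] panel pos [-0.0016 -0.0011  0.0398] F [-1.5  0.3 -0.2] q [-0.27 -0.58  2.28  0.19  1.05 -0.67] op 0.029
```

Call:
arm_command --plan '[[[0,0,0,4,0,0,0.022],[0,0,0,5,0,0,0.022],[0,0,0,5,0,0,0.022],[0,0,0,5,0,0,0.022],[0,0,0,3.5,0,0,0.022],[0,0,0,0.5,0,0,0.022]]]'

```text
t: 17.38
tool_pos: [0.4831, -0.0093, 0.1724]
tool_rot: [1.492, 0.892, -0.905]
contact_force: [-0.4, 0.2, 0.1]
opening: 0.0287
```

```bash
python3 -c "
from h import *
go([-.0018,-.001,.038],-11.5)"
```

```text
t 17.38 turn [-0.54  0.16 -0.06] shift [ 0.0019 -0.0002 -0.0001] panel pos [-0.0017 -0.0011  0.0399] F [-0.4  0.2  0.1] q [-0.27 -0.58  2.27  0.19  1.05 -0.25] op 0.0287
```

Call:
arm_command --plan '[[[0,0,0,0,0,0,0.05],[0,0,0,0,0,0,0.05],[0,0,0,0,0,0,0.05],[-0.02,0,0,0,0,0,0.05],[-0.035,0,0,0,0,0,0.05],[-0.03,0,0,0,0,0,0.05],[0,0,0.03,-3,0,0,0.02],[0,-0.02,0.03,-5,0,0,0],[0,-0.02,0.02,-4,0,0,0],[0,0,0,0,0,0,0]]]'

```text
t: 18.22
tool_pos: [0.4096, -0.0932, 0.2324]
tool_rot: [1.295, 0.961, -0.775]
contact_force: [-0.0, 0.2, -0.6]
opening: 0.002
```

Run:
```python
from h import *
prof()
Rm,o=frame(PP)
for c in("top","side"):
    im=get_image(c); h=cv2.cvtColor(im,cv2.COLOR_RGB2HSV).astype(int)
    save(crop(c,im,ctr=(0,-.03,.01),z=6,s=(33,36)),"x_"+c)
    m=cut_out(c,"button"); r=mark_of(c,"button_top")
    print([(round(d["conf"],2),Rm.T@(w(c,d["at"])-o)) for d in r[:2]])
    mm=m[0]["mask"]&(h[...,0]>45)&(h[...,0]<85)&(h[...,1]>100)
    ys,xs=np.nonzero(mm); print(len(xs))
    # disc outline: back-project hull mid at several heights
    for z in(.008,.014,.02):
        O,d=ray(c,(xs.mean(),ys.mean())); O=Rm.T@(O-o); d=Rm.T@d; print(z,O+d*(z-O[2])/d[2])
a,b=cv2.imread("pics/x_top.png"),cv2.imread("pics/x_side.png"); cv2.imwrite("pics/g5.png",np.hstack([a,b]))
go([0,-.1,.1],0)
```

```text
top red_tab angle 0.743 (peak 156 over -9)
top red_line angle 0.752 (peak 104 over -3)
top blue_tab angle -0.485 (peak 137 over 7)
top blue_line angle -0.432 (peak 66 over 8)
side red_tab angle 0.779 (peak 150 over -10)
side red_line angle 0.735 (peak 81 over -3)
side blue_tab angle -0.421 (peak 140 over 8)
side blue_line angle -0.447 (peak 84 over 11)
[]
145
0.008 [-0.025  -0.1269  0.008 ]
0.014 [-0.0227 -0.1259  0.014 ]
0.02 [-0.0205 -0.1248  0.02  ]
[(0.68, array([-0.0256, -0.1275,  0.022 ]))]
100
0.008 [-0.025  -0.1361  0.008 ]
0.014 [-0.0238 -0.128   0.014 ]
0.02 [-0.0225 -0.12    0.02  ]
t 18.62 turn [ 1.31 -0.03 -0.14] shift [0.0296 0.0491 0.0287] panel pos [-0.0491 -0.0713  0.1296] F [0.  0.2 0.1] q [-0.58 -0.82  2.31  0.29  1.33 -0.76] op -0.0002
```

View pics/g5.png

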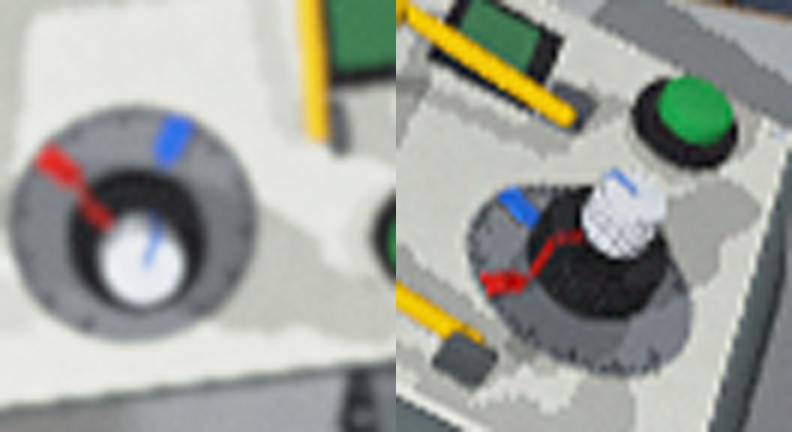

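Picture g5: the blue line lies near the tab direction, but its 15 mm radius makes the reading sensitive to the centre. I check the centre of the inner knob's top face.

```bash
cat > disc.py <<'E'
from h import *
from scipy.optimize import least_squares
Rm,o=frame(PP)
for c in("top","side"):
    im=get_image(c); g=im[...,0].astype(np.float32)  # red channel
    cam=Rm.T@(np.array(calibration(c)["cam_to_world"])[:3,3]-o); az=np.arctan2(cam[1],cam[0])
    for name,z,rad in(("fine",.056,.015),("coarse",.030,.029)):
        th=az+np.pi+np.radians(np.arange(-80,81,4)); rs=np.arange(rad-.007,rad+.0071,.00025)
        uv=np.array([[proj(c,P2w(PP,[r*np.cos(t)+OFF[c][0],r*np.sin(t)+OFF[c][1],z])) for r in rs] for t in th]).astype(np.float32)
        f=cv2.GaussianBlur(cv2.remap(g,uv[...,0],uv[...,1],cv2.INTER_CUBIC),(9,1),2)
        d=np.gradient(f,axis=1)*(-1 if name=="fine" else 1); k=d.argmax(1); ok=d.max(1)>2; e=rs[k]-rad
        A=np.c_[np.cos(th),np.sin(th)][ok]; r=least_squares(lambda x:(A@x-e[ok])*1000,[0,0],loss="soft_l1",f_scale=.5)
        print(c,name,ok.sum(),"centre off mm",(r.x*1000).round(2),"resid",np.median(np.abs(r.fun)).round(2))
        OF=np.array(OFF[c])+r.x
        th2=np.radians(np.arange(-90,91,1)); ch=im.astype(np.float32); ch=(ch[...,2]-ch[...,0]) if name=="fine" else ch[...,0]-np.maximum(ch[...,1],ch[...,2])
        for lo,hi in(((.005,.010),(.008,.0135),(.004,.0135)) if name=="fine" else ((.018,.024),(.018,.028))):
            uv=np.array([[proj(c,P2w(PP,[q*np.cos(t)+OF[0],q*np.sin(t)+OF[1],z])) for q in np.linspace(lo,hi,8)] for t in th2]).astype(np.float32)
            p=cv2.remap(ch,uv[...,0],uv[...,1],cv2.INTER_LINEAR).mean(1); b=np.median(p); k=p.argmax(); wt=np.clip(p-b-.4*(p[k]-b),0,None); wt[abs(th2-th2[k])>.6]=0
            print("   line r %.3f-%.4f: %.3f"%(lo,hi,(wt*th2).sum()/wt.sum()))
E
python3 disc.py
```

```text
top fine 41 centre off mm [ 0.23 -0.34] resid 0.42
   line r 0.005-0.0100: -0.390
   line r 0.008-0.0135: -0.418
   line r 0.004-0.0135: -0.407
top coarse 39 centre off mm [ 0.37 -0.07] resid 0.83
   line r 0.018-0.0240: 0.770
   line r 0.018-0.0280: 0.765
side fine 13 centre off mm [0.58 3.03] resid 0.89
   line r 0.005-0.0100: -0.890
   line r 0.008-0.0135: -0.736
   line r 0.004-0.0135: -0.800
side coarse 28 centre off mm [0.57 1.52] resid 1.02
   line r 0.018-0.0240: 0.691
   line r 0.018-0.0280: 0.709
```

```bash
cat > fit6.py <<'E'
from h import *
from scipy.optimize import least_squares
Rm,o=frame(PP)
E=[]
C=np.array(CORN)
for i in range(4):
    a,b=C[i],C[(i+1)%4]; n=np.array([(b-a)[1],-(b-a)[0],0]); n/=np.linalg.norm(n); n*=np.sign(n@((a+b)/2-C.mean(0)))
    for t in np.linspace(.06,.94,30): E.append((a+t*(b-a),n))
D=[(np.array([.054*np.cos(t),.054*np.sin(t),0]),np.array([np.cos(t),np.sin(t),0])) for t in np.radians(np.arange(0,360,6))]
for c in("top","side"):
    k=calibration(c); M=np.linalg.inv(k["cam_to_world"]); im=get_image(c); g=cv2.cvtColor(im,cv2.COLOR_RGB2GRAY).astype(np.float32)
    K=np.array([[k["fx"],0,k["cx"]],[0,k["fy"],k["cy"]],[0,0,1]])
    def T(x):
        dr=R.from_rotvec(x[:3]).as_matrix(); return lambda q: (np.atleast_2d(q)@dr.T+x[3:])@Rm.T+o
    def pj(x,q): p=T(x)(q)@M[:3,:3].T+M[:3,3]; u=p@K.T; return u[:,:2]/u[:,2:]
    x=np.zeros(6); offs=np.arange(-.007,.00701,.00025)
    for it in range(3):
        S=[]
        for L,sg in((E,-1),(D,1)):
            P=np.array([p for p,_ in L]); N=np.array([n for _,n in L])
            uv=np.array([pj(x,P+N*s) for s in offs]).astype(np.float32).transpose(1,0,2)
            f=cv2.GaussianBlur(cv2.remap(g,np.ascontiguousarray(uv[...,0]),np.ascontiguousarray(uv[...,1]),cv2.INTER_CUBIC),(9,1),2); d=sg*np.gradient(f,axis=1)
            kk=d.argmax(1); ok=(d.max(1)>3)&(kk>1)&(kk<len(offs)-2)
            for i in np.nonzero(ok)[0]: S.append((P[i],N[i],pj(x,P[i]+N[i]*offs[kk[i]])[0]))
        Ps=np.array([s[0] for s in S]); Ns=np.array([s[1] for s in S]); U=np.array([s[2] for s in S])
        def res(y):
            a=pj(y,Ps); n=pj(y,Ps+Ns*.001)-a; n/=np.linalg.norm(n,axis=1)[:,None]
            return np.r_[((U-a)*n).sum(1)/.3, y[:3]/.01, y[3:]/.004]
        x=least_squares(res,x,loss="soft_l1").x
    print(c,len(S),"rot mrad",(x[:3]*1e3).round(1),"shift mm",(x[3:]*1e3).round(2),"med px",np.median(abs(res(x)[:-6]*.3)).round(2))
    imf=im.astype(np.float32); rd=imf[...,0]-np.maximum(imf[...,1],imf[...,2]); bl=imf[...,2]-imf[...,0]
    th=np.radians(np.arange(-90,91,1))
    for n,ch,z,lo,hi in(("red_tab",rd,.005,.034,.049),("red_line",rd,.030,.019,.028),("blue_tab",bl,.005,.034,.049),("blue_line",bl,.056,.004,.0135)):
        uv=np.array([pj(x,np.c_[r*np.cos(th),r*np.sin(th),0*th+z]) for r in np.linspace(lo,hi,8)]).astype(np.float32)
        p=cv2.remap(ch,np.ascontiguousarray(uv[...,0]),np.ascontiguousarray(uv[...,1]),cv2.INTER_LINEAR).mean(0); b=np.median(p); j=p.argmax(); wt=np.clip(p-b-.4*(p[j]-b),0,None); wt[abs(th-th[j])>.6]=0
        print("  ",n,"%.3f"%((wt*th).sum()/wt.sum()))
E
python3 fit6.py
```

```text
top 155 rot mrad [2.9 9.9 6.6] shift mm [ 0.26 -0.85  1.18] med px 0.21
   red_tab 0.743
   red_line 0.764
   blue_tab -0.506
   blue_line -0.504
side 152 rot mrad [-16.5   5.2   9.3] shift mm [-3.2  -5.33 -5.2 ] med px 0.19
   red_tab 0.737
   red_line 0.669
   blue_tab -0.484
   blue_line -0.907
```

```bash
sed -i 's#y\[:3\]/.01, y\[3:\]/.004#y[:3]/.0007, y[3:]/.0007#' fit6.py; python3 fit6.py
```

```text
top 157 rot mrad [0.2 0.4 4.9] shift mm [ 0.35 -0.66  1.52] med px 0.24
   red_tab 0.739
   red_line 0.748
   blue_tab -0.506
   blue_line -0.509
side 152 rot mrad [-6.3  0.2  5.9] shift mm [-2.82 -1.31 -2.23] med px 0.26
   red_tab 0.736
   red_line 0.661
   blue_tab -0.492
   blue_line -0.851
```

Run:
```python
from h import *
out=[]
for c in("top","side"):
    im=get_image(c); q=proj(c,P2w(PP,(.005,0,.04))).astype(int); s=14; z=14; x0,y0=q-[s,18]
    cr=cv2.resize(im[y0:y0+36,x0:x0+2*s],None,fx=z,fy=z,interpolation=cv2.INTER_CUBIC)
    L=lambda g:tuple(((proj(c,P2w(PP,np.array(g)+[*OFF[c],0]))-[x0,y0]+.5)*z).astype(int))
    th=np.radians(np.arange(0,360,10))
    for Z,r in((.056,.015),(.030,.029)):
        for t in th: cv2.circle(cr,L([r*np.cos(t),r*np.sin(t),Z]),1,(255,0,255),-1)
    for a,col,r0,r1,Z in((-.45,(255,160,0),0,.015,.056),(.76,(0,255,255),.015,.029,.03)):
        for r in(r0,r1): cv2.circle(cr,L([r*np.cos(a),r*np.sin(a),Z]),3,col,-1)
    cv2.circle(cr,L([.015*np.cos(-.45),.015*np.sin(-.45),.032]),3,(255,160,0),-1)
    cv2.circle(cr,L([.029*np.cos(.76),.029*np.sin(.76),.005]),3,(0,255,255),-1)
    out.append(cr)
save(np.hstack(out),"g6")
```

```text
(no output)
```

View pics/g6.png

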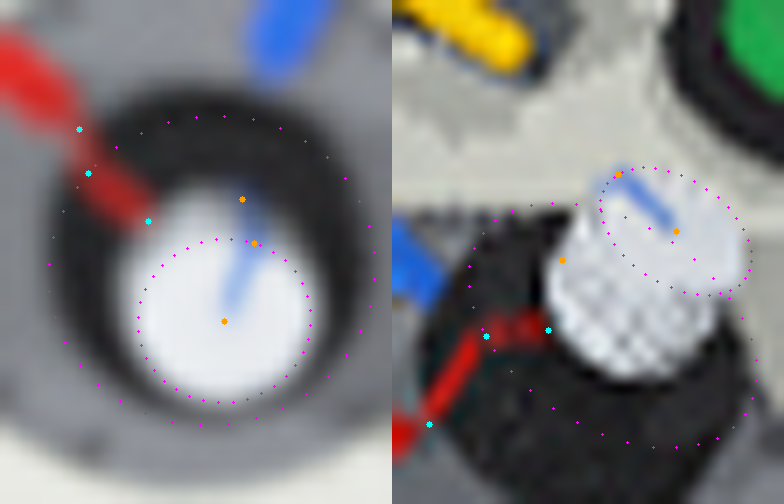

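Call:
arm_command --plan '[[[0,0.024,-0.035,0.6,0,0,0.05],[0,0.024,-0.035,0.6,0,0,0.05],[0,0,0,0,0,0,0.05],[0.03,0,0,0,0,0,0.05],[0.025,0,0,0,0,0,0.05],[0,0,0,0,0,0,0.05]]]'

```text
t: 19.52
tool_pos: [0.471, -0.0128, 0.2066]
tool_rot: [1.318, 0.945, -0.784]
contact_force: [-1.2, -0.1, -0.8]
opening: 0.05
```

```bash
python3 -c "
from h import *
go([-.0018,-.0008,.038],0)"
```

```text
t 19.52 turn [-0.33  0.4  -0.59] shift [ 0.0382 -0.0033 -0.0023] panel pos [ 0.0015 -0.0031  0.0762] F [-1.2 -0.1 -0.8] q [-0.29 -0.66  2.27  0.19  1.13 -0.45] op 0.05
```

Call:
arm_command --plan '[[[0,-0.0033,-0.0023,-0.3,0.4,-0.6,0.05],[0.015,0,0,0,0,0,0.05],[0.015,0,0,0,0,0,0.05],[0.007,0,0,0,0,0,0.05],[0,0,0,0,0,0,0.05]]]'

```text
t: 19.93
tool_pos: [0.4831, -0.0104, 0.1744]
tool_rot: [1.313, 0.959, -0.785]
contact_force: [0.4, 0.2, -1.1]
opening: 0.05
```

```bash
python3 -c "
from h import *
go([-.0018,-.0008,.038],0)"
```

```text
t 19.93 turn [-0.01  0.03 -0.  ] shift [ 0.0037 -0.0008 -0.0015] panel pos [-0.001  -0.0023  0.0417] F [ 0.4  0.2 -1.1] q [-0.27 -0.59  2.27  0.19  1.06 -0.46] op 0.05
```

Call:
arm_command --plan '[[[0.002,-0.0008,-0.0015,0,0,0,0.05],[0,0,0,0,0,0,0.05],[0,0,0,0,0,0,0.022],[0,0,0,0,0,0,0.022],[0,0,0,0,0,0,0.022],[0,0,0,0,0,0,0.022]]]'

```text
t: 20.43
tool_pos: [0.482, -0.0103, 0.1753]
tool_rot: [1.312, 0.958, -0.786]
contact_force: [4.1, 0.2, -4.3]
opening: 0.0288
```

```bash
python3 -c "
from h import *
go([-.0018,-.0008,.038],0)"
```

```text
t 20.43 turn [-0.04  0.13 -0.  ] shift [ 0.005  -0.0002 -0.0012] panel pos [-0.0016 -0.002   0.043 ] F [ 4.1  0.2 -4.3] q [-0.27 -0.59  2.27  0.19  1.06 -0.46] op 0.0288
```

Call:
arm_command --plan '[[[0,0,0,1.0,0,0,0.022],[0,0,0,1.0,0,0,0.022],[0,0,0,0,0,0,0.022]]]'

```text
t: 20.68
tool_pos: [0.482, -0.0102, 0.1752]
tool_rot: [1.346, 0.946, -0.807]
contact_force: [0.6, 0.9, -2.6]
opening: 0.0288
```

```bash
python3 -c "
from h import *
go([-.0018,-.0008,.038],-2)"
```

```text
t 20.68 turn [-0.24  0.14 -0.05] shift [ 0.005  -0.0002 -0.0011] panel pos [-0.0016 -0.0019  0.043 ] F [ 0.6  0.9 -2.6] q [-0.27 -0.59  2.27  0.19  1.06 -0.42] op 0.0288
```

Call:
arm_command --plan '[[[0,0,0,0,0,0,0.05],[0,0,0,0,0,0,0.05],[0,0,0,0,0,0,0.05],[-0.02,0,0,0,0,0,0.05],[-0.035,0,0,0,0,0,0.05],[-0.03,0,0,0,0,0,0.03],[0,-0.008,0.04,-0.5,0,0,0],[0,-0.008,0.04,-0.5,0,0,0],[0,-0.008,0.04,-0.5,0,0,0],[0,0,0,-0.5,0,0,0],[0.02,0,0,0,0,0,0]]]'

```text
t: 21.6
tool_pos: [0.4466, -0.14, 0.2378]
tool_rot: [1.303, 0.942, -0.774]
contact_force: [1.2, 0.1, 0.2]
opening: -0.0001
```

```bash
python3 -c "
from h import *
go([-.0245,-.128,.04],0); prof()"
```

```text
t 21.60 turn [ 0.61  0.73 -0.86] shift [ 0.0815 -0.0025  0.0019] panel pos [-0.022  -0.1261  0.1215] F [1.2 0.1 0.2] q [-0.65 -0.66  2.21  0.32  1.26 -0.83] op -0.0001
top red_tab angle 0.745 (peak 148 over -9)
top red_line angle 0.751 (peak 99 over -3)
top blue_tab angle -0.484 (peak 137 over 7)
top blue_line angle -0.484 (peak 66 over 9)
side red_tab angle 0.783 (peak 143 over -9)
side red_line angle 0.733 (peak 81 over -3)
side blue_tab angle -0.421 (peak 139 over 8)
side blue_line angle -0.452 (peak 67 over 13)
```

Call:
arm_command --plan '[[[0.03,-0.0025,0.002,0.6,0.7,-0.8,0],[0.03,0,0,0,0,0,0],[0.02,0,0,0,0,0,0],[0,0,0,0,0,0,0]]]'

```text
t: 22.03
tool_pos: [0.4782, -0.132, 0.1588]
tool_rot: [1.311, 0.972, -0.781]
contact_force: [-0.4, 0.9, -0.2]
opening: 0.0001
```

```bash
python3 -c "
from h import *
go([-.0245,-.128,.03],0)"
```

```text
t 22.03 turn [ 0.26 -0.49  0.32] shift [0.0062 0.0015 0.0057] panel pos [-0.026  -0.1223  0.0362] F [-0.4  0.9 -0.2] q [-0.58 -0.48  2.23  0.32  1.08 -0.82] op 0.0001
```

Call:
arm_command --plan '[[[0.0,0.0015,0.0057,0,-0.4,0.3,0],[0.005,0,0,0,0,0,0],[0.004,0,0,0,0,0,0],[0.004,0,0,0,0,0,0]]]'

```text
t: 22.37
tool_pos: [0.4875, -0.1358, 0.1518]
tool_rot: [1.306, 0.96, -0.776]
contact_force: [0.1, 0.2, 0.5]
opening: 0.0001
```

Call:
arm_command --plan '[[[0.003,0,0,0,0,0,0],[0.002,0,0,0,0,0,0]]]'

```text
t: 22.53
tool_pos: [0.4904, -0.1359, 0.1486]
tool_rot: [1.306, 0.957, -0.775]
contact_force: [-1.9, -0.2, 0.9]
opening: -0.0002
```

```bash
python3 -c "
from h import *
go([-.0245,-.128,.012],0)"
```

```text
t 22.53 turn [ 0.6   0.08 -0.35] shift [ 0.01   -0.0046  0.0003] panel pos [-0.0199 -0.1277  0.022 ] F [-1.9 -0.2  0.9] q [-0.57 -0.44  2.22  0.33  1.03 -0.83] op -0.0002
```

Call:
arm_command --plan '[[[0.003,-0.003,0,0,0,0,0],[0.003,0,0,0,0,0,0],[0.003,0,0,0,0,0,0]]]'

```text
t: 22.78
tool_pos: [0.4922, -0.1365, 0.1421]
tool_rot: [1.304, 0.956, -0.773]
contact_force: [-30.2, 2.7, 31.7]
opening: 0.0004
```

Call:
arm_command --plan '[[[0.003,0,0,0,0,0,0],[0.003,0,0,0,0,0,0]]]'

```text
t: 22.95
tool_pos: [0.4923, -0.1365, 0.1422]
tool_rot: [1.296, 0.969, -0.775]
contact_force: [-33.1, 4.1, 28.0]
opening: 0.0003
```

```bash
python3 -c "
from h import *
go([-.0245,-.128,.012],0)"
```

```text
t 22.95 turn [ 1.09 -0.09  0.2 ] shift [ 0.0035 -0.0036 -0.0005] panel pos [-0.0209 -0.1285  0.0155] F [-33.1   4.1  28. ] q [-0.57 -0.42  2.22  0.32  1.03 -0.84] op 0.0003
```

Call:
arm_command --plan '[[[-0.006,0,0,0,0,0,0],[-0.02,0,0,0,0,0,0],[-0.03,0,0,0,0,0,0],[-0.03,0,0,0,0,0,0.02],[-0.02,0.01,0,0,0,0,0.03],[0,0.027,-0.026,0.2,0,0,0.03],[0,0.027,-0.026,0.2,0,0,0.03],[0,0.027,-0.026,0.2,0,0,0.03],[0,0.027,-0.026,0.2,0,0,0.03],[0,0.026,-0.026,0.2,0,0,0.03],[0,0,0,0,0,0,0.03]]]'

```text
t: 23.87
tool_pos: [0.5623, 0.0054, 0.3053]
tool_rot: [1.32, 0.953, -0.795]
contact_force: [-0.0, 0.0, -0.0]
opening: 0.0299
```

Run:
```python
from h import *
go([.1225,0,.05],0); prof()
im=get_image("side"); Rm,o=frame(PP)
h=cv2.cvtColor(im,cv2.COLOR_RGB2HSV).astype(int)
m=cut_out("side","button")[0]["mask"]&(h[...,0]>45)&(h[...,0]<85)&(h[...,1]>100); ys,xs=np.nonzero(m); print(len(xs),xs.mean(),ys.mean())
O,d=ray("side",(xs.mean(),ys.mean())); O=Rm.T@(O-o); d=Rm.T@d; print(O+d*(.014-O[2])/d[2])
```

```text
t 23.87 turn [-0.67  0.28  0.06] shift [ 0.0763 -0.0048  0.0033] panel pos [0.1273 0.0033 0.1263] F [-0.  0. -0.] q [-0.19 -0.42  1.95  0.14  1.2  -0.32] op 0.0299
top red_tab angle -1.964 (peak 61 over 51)
top red_line angle 1.026 (peak 62 over 59)
top blue_tab angle 2.035 (peak -52 over -61)
top blue_line angle 2.188 (peak -69 over -70)
side red_tab angle 0.779 (peak 146 over -9)
side red_line angle 0.733 (peak 80 over -3)
side blue_tab angle -0.421 (peak 135 over 8)
side blue_line angle -0.461 (peak 75 over 13)
201 349.28855721393035 162.56716417910448
[ 0.0197 -0.1194  0.014 ]
```

Call:
arm_command --plan '[[[0.03,-0.0048,0.003,-0.6,0.3,0,0.03],[0.03,0,0,0,0,0,0.03],[0.015,0,0,0,0,0,0.03],[0,0,0,0,0,0,0.03]]]'

```text
t: 24.4
tool_pos: [0.5848, -0.0056, 0.2286]
tool_rot: [1.318, 0.953, -0.801]
contact_force: [-0.5, 0.3, -0.3]
opening: 0.0298
```

Run:
```python
from h import *
go([.1225,0,.008],0)
```

```text
t 24.40 turn [-0.78  0.47  0.32] shift [ 0.04    0.0086 -0.0105] panel pos [ 0.1139 -0.0105  0.048 ] F [-0.5  0.3 -0.3] q [-0.2  -0.32  2.    0.15  1.05 -0.36] op 0.0298
```

Call:
arm_command --plan '[[[0,0.0086,-0.007,-0.7,0.4,0.3,0.03],[0,0,0,0,0,0,0.03],[0.01,0,0,0,0,0,0.03]]]'

```text
t: 24.65
tool_pos: [0.5958, -0.0, 0.2245]
tool_rot: [1.316, 0.955, -0.788]
contact_force: [1.0, 0.2, 0.6]
opening: 0.0296
```

Run:
```python
from h import *
go([.1225,0,.008],0)
```

```text
t 24.65 turn [-0.29  0.2  -0.08] shift [ 0.0314 -0.0002 -0.0063] panel pos [ 0.1227 -0.0063  0.0394] F [1.  0.2 0.6] q [-0.19 -0.29  1.98  0.15  1.03 -0.36] op 0.0296
```

Call:
arm_command --plan '[[[0.012,0,-0.002,0,0,0,0.03],[0.01,0,0,0,0,0,0.03],[0.006,0,0,0,0,0,0.03],[0,0,0,0,0,0,0.03]]]'

```text
t: 24.98
tool_pos: [0.609, 0.0032, 0.1979]
tool_rot: [1.317, 0.952, -0.787]
contact_force: [-0.1, 0.4, -0.6]
opening: 0.0299
```

Run:
```python
from h import *
go([.1225,0,.008],0)
```

```text
t 24.98 turn [-0.3   0.26 -0.22] shift [ 0.0015 -0.0012 -0.0048] panel pos [ 0.1237 -0.0048  0.0095] F [-0.1  0.4 -0.6] q [-0.17 -0.23  1.98  0.15  0.97 -0.35] op 0.0299
```

Call:
arm_command --plan '[[[0.001,-0.001,0,0,0,0,0],[0,0,0,0,0,0,0],[0,0,0,0,0,0,0],[0,0,0,0,0,0,0]]]' --squeeze 25

```text
t: 25.32
tool_pos: [0.609, 0.0035, 0.1961]
tool_rot: [1.316, 0.952, -0.786]
contact_force: [1.6, 0.4, -0.7]
opening: 0.0086
```

Call:
arm_command --plan '[[[-0.0065,-0.0006,0,0,0,0,0],[-0.007,-0.0012,0,0,0,0,0],[-0.0069,-0.0018,0,0,0,0,0],[-0.0067,-0.0024,0,0,0,0,0],[-0.0065,-0.003,0,0,0,0,0],[-0.0062,-0.0035,0,0,0,0,0],[-0.0059,-0.004,0,0,0,0,0],[-0.0056,-0.0044,0,0,0,0,0]]]'

```text
t: 25.98
tool_pos: [0.5643, -0.0025, 0.2357]
tool_rot: [1.314, 0.951, -0.787]
contact_force: [2.2, -1.4, -4.3]
opening: 0.0088
```

Run:
```python
from h import *
arc(.012); go([-.003,0,.082],0)
```

```text
arc angle 45.5 deg radius 0.0895
t 25.98 turn [-0.21  0.35 -0.19] shift [-0.0192 -0.1018 -0.0048] panel pos [ 0.0988 -0.0048  0.0628] F [ 2.2 -1.4 -4.3] q [-0.2  -0.38  2.04  0.15  1.07 -0.37] op 0.0088
```

Call:
arm_command --plan '[[[-0.005,-0.0052,0,0,0,0,0],[-0.0046,-0.0055,0,0,0,0,0],[-0.0041,-0.0058,0,0,0,0,0],[-0.0037,-0.0061,0,0,0,0,0],[-0.0032,-0.0064,0,0,0,0,0],[-0.0027,-0.0066,0,0,0,0,0],[-0.0021,-0.0068,0,0,0,0,0],[-0.0016,-0.0069,0,0,0,0,0],[-0.001,-0.007,0,0,0,0,0],[-0.0005,-0.0071,0,0,0,0,0]]]'

```text
t: 26.82
tool_pos: [0.489, -0.0127, 0.2357]
tool_rot: [1.315, 0.944, -0.785]
contact_force: [5.7, -1.6, -4.8]
opening: 0.0088
```

Run:
```python
from h import *
arc(.012); go([-.003,0,.082],0)
```

```text
arc angle -3.0 deg radius 0.0951
t 26.82 turn [-0.22  0.55 -0.53] shift [ 0.013  -0.0329 -0.0053] panel pos [ 0.0299 -0.0053  0.095 ] F [ 5.7 -1.6 -4.8] q [-0.27 -0.62  2.19  0.17  1.16 -0.43] op 0.0088
```

Call:
arm_command --plan '[[[0.0025,-0.007,0,0,0,0,0],[0.0025,-0.007,0,0,0,0,0],[0.003,-0.0067,0,0,0,0,0],[0.003,-0.0065,0,0,0,0,0],[0.0025,-0.006,0,0,0,0,0],[0,-0.004,0,0,0,0,0]]]'

```text
t: 27.32
tool_pos: [0.4629, -0.0162, 0.2151]
tool_rot: [1.32, 0.929, -0.77]
contact_force: [18.0, -0.9, -11.5]
opening: 0.0086
```

Run:
```python
from h import *
arc(.010); go([-.003,0,.082],0)
```

```text
arc angle -23.8 deg radius 0.0933
t 27.32 turn [-0.15  0.67 -1.66] shift [ 0.0053 -0.0004 -0.0054] panel pos [-0.0026 -0.0054  0.0873] F [ 18.   -0.9 -11.5] q [-0.31 -0.71  2.28  0.2   1.15 -0.47] op 0.0086
```

Call:
arm_command --plan '[[[0.001,-0.004,0,0,0,-1.0,0],[0.001,-0.004,0,0,0,0,0]]]'

```text
t: 27.48
tool_pos: [0.4613, -0.0165, 0.2132]
tool_rot: [1.323, 0.926, -0.771]
contact_force: [21.3, 4.6, 3.2]
opening: 0.009
```

Run:
```python
from h import *
arc(.010); go([-.003,0,.082],0)
```

```text
arc angle -25.3 deg radius 0.0933
t 27.48 turn [-0.31  0.72 -1.8 ] shift [ 0.0044  0.0019 -0.0056] panel pos [-0.0049 -0.0056  0.0864] F [21.3  4.6  3.2] q [-0.31 -0.72  2.29  0.2   1.14 -0.47] op 0.009
```

Firmly on its stop. Next I release, back off along the fingers and look.

Call:
arm_command --plan '[[[0,0.001,0,0,0,0,0.01],[0,0,0,0,0,0,0.03],[0,0,0,0,0,0,0.04],[0,0,0,0,0,0,0.04],[-0.01,0,0,0,0,0,0.04],[-0.02,0,0,0,0,0,0.04],[-0.03,0,0,0,0,0,0.04],[-0.03,0,0,0,0,0,0.04],[0,0,0.035,0,0,0,0.04],[0,0,0.035,0,0,0,0.04],[0,0,0.035,0,0,0,0.04],[0,0,0.035,0,0,0,0.04],[0,0,0.035,0,0,0,0.04],[0,0,0,0,0,0,0.04],[0,0,0,0,0,0,0.04]]]'

```text
t: 28.73
tool_pos: [0.4336, -0.1974, 0.2817]
tool_rot: [1.317, 0.962, -0.783]
contact_force: [0.1, 0.9, -0.1]
opening: 0.0396
```

Run:
```python
from h import *
go([-.003,0,.082],0); prof()
a=get_image("top"); b=get_image("side"); save(np.hstack([crop("top",a,ctr=(.02,-.03,.03),z=6,s=(60,40)),])[:, :],"f1"); 
A=crop("top",a,ctr=(.01,-.04,.03),z=5,s=(40,45),dots=[gpt(0)]);B=crop("side",b,ctr=(.01,-.03,.03),z=5,s=(40,45),dots=[gpt(0)]); save(np.hstack([A,B]),"f1")
```

```text
t 28.73 turn [-0.11 -0.23 -0.02] shift [ 0.0879  0.0188 -0.1814] panel pos [-0.0218 -0.1814  0.1699] F [ 0.1  0.9 -0.1] q [-0.79 -0.6   2.1   0.35  1.38 -0.94] op 0.0396
top red_tab angle 0.743 (peak 149 over -8)
top red_line angle 0.750 (peak 99 over -3)
top blue_tab angle -0.484 (peak 130 over 7)
top blue_line angle -0.489 (peak 65 over 11)
side red_tab angle 0.782 (peak 139 over -9)
side red_line angle 0.735 (peak 82 over -2)
side blue_tab angle -0.417 (peak 128 over 7)
side blue_line angle -0.456 (peak 65 over 14)
```

View pics/f1.png

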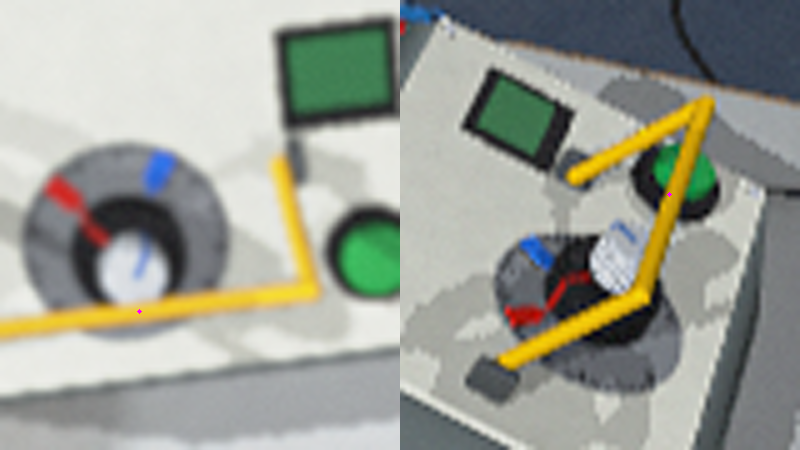

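Picture f1: the guard is closed with its bar on the predicted points ((139,311) and (669,195)). The red line points into the red tab, the blue line points along the blue tab, the button is out, and the gripper is clear. I hand the job in.

```bash
python3 -c "
from h import *
print(finish_job())"
```

```text
the job is handed in; nothing more can be done
None
```

The whole sequence is done in the order asked, and the job was handed in at about 29 s of the 72 s allowed. The hand-in itself gives no verdict.

1. **Guard up:** I gripped the crossbar and folded it fully back, pressing about 12 N against its stop. The pictures put it at the 1.9 position.
2. **Outer knob:** I turned it 69°. The inner knob's reading was the same before and after, at about -0.04.
3. **Inner knob:** I turned it 24°, then regripped and corrected it by about 2°. The outer knob's reading did not change.
4. **Button:** I pressed it 6 to 7 mm with about 40 N at the fingertips until it bottomed. It was out again in the last picture.
5. **Guard down:** I swung it back and pushed it against its stop with about 20 N. In the last picture the bar sits on the predicted closed position.

The last angle readings (rad) were:

| Camera | Red line | Red tab | Blue line | Blue tab |
|---|---|---|---|---|
| Top | 0.750 | 0.743 | -0.489 | -0.484 |
| Side | 0.735 | 0.782 | -0.456 | -0.417 |

The two cameras disagree by up to 0.05 rad. The side view sees the panel at a steep angle, and refitting its pose gave unreliable line angles. I relied mainly on the top view and on how far the tool had turned.

The screwdriver, fuse box and film can were never approached, but I did not measure them again at the end. The gripper ended clear of everything.

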